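Build a pressing stack for two freshly bound sketchbooks

TASK

Two freshly bound pocket sketchbooks must dry flat under pressure: on the wide grey base board stack, from the bottom up, the large blue book, the large pale board, the small red book, the small dark board and, lowered gently, the steel weight. Lay each piece flat and centred on the one beneath, its long sides running the same way, so that the boards cover the books. Leave the paste jar, the ink bottle and the brush undisturbed.

Things in the scene. Friction and masses are not known exactly. Their poses are not given: they have to be found in the camera images.
- base_board: The place to build the stack: widest board, grey laminate on thick plywood with four rubber feet, fixed to the bench; 130 x 88 mm, its top 22 mm above the bench. Origin at the centre of its underside; x along its length, y across its width, z up.
- large_book: Large blue hardcover sketchbook with a blank cream label, lying flat: 86 long x 54 wide x 18 mm thick, about 75 g, stiff. Origin at the centre of its underside; x along its length, y across its width, z up. Spine along its -y side.
- large_board: Large pressing board, pale birch plywood: 106 x 66 x 15 mm, about 70 g. Origin at the centre of its underside; x along its length, y across its width, z up.
- small_book: Small red hardcover sketchbook with a blank cream label, lying flat: 74 long x 48 wide x 16 mm thick, about 50 g, stiff. Origin at the centre of its underside; x along its length, y across its width, z up. Spine along its -y side.
- small_board: Small pressing board, dark brown plywood: 92 x 60 x 15 mm, about 60 g. Origin at the centre of its underside; x along its length, y across its width, z up.
- weight: Binder's weight, about 0.8 kg: a dark steel block 68 x 42 mm, 32 mm high (felt underneath), with a raised wooden handle bar on two posts. The bar runs along x, 64 mm long, 20 mm wide, from 53 to 71 mm above the underside; between it and the block is a 21 mm gap. Origin at the centre of its underside; x along its length, y across its width, z up.
- paste_jar: Bystander: closed white jar standing upright, 56 mm across, 62 mm high. Origin at the centre of its underside, z up.
- ink_bottle: Bystander: small black ink bottle standing upright, 44 mm across, 53 mm high. Origin at the centre of its underside, z up.
- paste_brush: Bystander: paste brush lying flat on the far side of the work, about 180 mm long, along its own x.
Mind the look-alikes: they are no part of the job. Of the things that look like the small_book, take the one that is farthest from the robot's base at the start.

How it is judged (in metres and radians):
On the way, in this order (a step that is already met when the one before it is completed fails the run):
1. large blue book lies on the grey base board (horizontal distance between large_book and base_board below 0.01 m and z of large_book in the frame of base_board between 0.018 and 0.026 m and angle between large_book's own z axis and vertical below 0.06 rad and angle between the x axis of large_book and the x axis of base_board, either way round below 0.15 rad), for 0.2 s.
2. large pale board lies on the large book (horizontal distance between large_board and large_book below 0.01 m and z of large_board in the frame of large_book between 0.014 and 0.022 m and angle between large_board's own z axis and vertical below 0.06 rad and angle between the x axis of large_board and the x axis of large_book, either way round below 0.15 rad), for 0.2 s.
3. small red book lies on the large pale board (horizontal distance between small_book and large_board below 0.01 m and z of small_book in the frame of large_board between 0.011 and 0.019 m and angle between small_book's own z axis and vertical below 0.06 rad and angle between the x axis of small_book and the x axis of large_board, either way round below 0.15 rad), for 0.2 s.
4. small dark board lies on the small book (horizontal distance between small_board and small_book below 0.01 m and z of small_board in the frame of small_book between 0.012 and 0.02 m and angle between small_board's own z axis and vertical below 0.06 rad and angle between the x axis of small_board and the x axis of small_book, either way round below 0.15 rad), for 0.2 s.
5. weight stands on the small dark board (horizontal distance between weight and small_board below 0.01 m and z of weight in the frame of small_board between 0.011 and 0.019 m and angle between weight's own z axis and vertical below 0.06 rad and angle between the x axis of weight and the x axis of small_board, either way round below 0.15 rad), for 0.2 s.
At the end, for the whole second after the job is handed in: At rest on the base board, upwards: large book, large board, small book, small board, weight; each flat on the piece beneath (height within 4 mm, tilt under 0.06 rad), centred on it within 10 mm, its length within 0.15 rad of that piece's, either way round (all of step 1 and all of step 2 and all of step 3 and all of step 4 and all of step 5 and linear speed of each of large_book, large_board, small_book, small_board, weight below 0.01 m/s); the robot touches nothing.
It fails at once if the paste jar is disturbed (moved over 25 mm or tipped) (distance of paste_jar from where it was at the start of the episode above 0.025 m or angle between paste_jar's own z axis and vertical above 0.5 rad).
It fails at once if the ink bottle is disturbed (moved over 25 mm or tipped) (distance of ink_bottle from where it was at the start of the episode above 0.025 m or angle between ink_bottle's own z axis and vertical above 0.5 rad).
It fails at once if the paste brush is disturbed (moved over 25 mm or tipped) (distance of paste_brush from where it was at the start of the episode above 0.025 m).
It fails at once if the weight is dropped (falls free at over 0.45 m/s) or slammed on the stack (lands at over 0.3 m/s) ((linear speed of weight above 0.45 m/s and contact force between the fingers and weight below 0.5 N) or (linear speed of weight above 0.3 m/s and horizontal distance between weight and small_board below 0.03 m and z of weight in the frame of small_board below 0.022 m)).
It also fails if it takes over 122 s, if anything falls off the work surface, if the arm or the gripper's body presses on something with over 40 N, if the wrist force passes 120 N, or if a joint passes its speed limit or range.

ROBOT

A 6-joint arm with a two-finger parallel gripper is mounted at the origin on the work surface. World frame = base frame: x ahead of the robot, y to its left, z up, the work surface at z = 0. Lengths are in m, angles in degrees, forces in N, time in s.
With the tool pointing down it reaches from about 0.275 to 1 m from the base axis. Payload 8.4 kg.
Tool frame: the origin (TCP) lies on the centre line of the jaws, within the pads' length; the fingertips stand 11 mm ahead of it and the grasp point (between the pads) lies 8 mm behind it; y points along the fingers, x is the direction in which the jaws open and shut, and the axes are right-handed (so a half turn about y gives the same grasp; the last joint's range is limited). The gripper opens to 85 mm and grips with 20 to 120 N. Pads are 22 mm wide; open, the fingers measure 114 mm over their backs; the gripper's body (76 mm by 85 mm) begins 54 mm behind the grasp point. The pads swing forward as they close: fully open they stand 13 mm farther back than shut.
Start: joints at [-76.112, 20.225, 93.587, -0, 66.188, -0.138], TCP at [0.151, -0.606, 0.219] pointing down, gripper open.
Joint ranges: [-150.9, 150.9], [-52.94, 120.26], [3.33, 152.33], [-74.26, 254.26], [0, 154.13], [-172.89, 172.89]. Speed limits (degrees/s): [127.2, 127.2, 159.86, 180, 180, 180].

INTERFACE

Orientations are given as [roll, pitch, yaw] about the fixed x, y, z axes, in that order (R = Rz(yaw) Ry(pitch) Rx(roll)).
In Python, from bench import manip gives the robot as it stands.
- The arm moves only by the tool servo_tool, never from a script. Its arguments are lists of equal length, an entry for each row: "grip": the opening in per cent of the stroke, from 0 (shut) to 100 (fully open); "dp": the shift along the world's x, y, z in units of 25 mm (1.0 is 25 mm), a list of three; "spin": the turn about the world's z in units of 5 degrees (1.0 is 5 degrees). A call has 1 to 5 rows; each row shifts and turns the commanded pose from where the row before left it; what a row does not reach is not made up. A row lasts 1/12 s, in which the tool goes at most 41.7 mm and 7.16 degrees, less where a joint would pass 70% of its speed; a pose out of reach is approached as far as the arm can. A call is refused whole if a number of a shift passes 1 or a number of a turn 1, either way. A call with a gripper value outside its range is refused whole. The fingers move at their own pace and stop on an object; "force" is the grip in N (left out, the last holds). Time passes only in rows, so rows that do not move let the fingers close. It gives the time, the measured TCP pose, the force and the opening at its end, in the units of the state.
- manip.state(): the state, without advancing time (a new reading comes with each control period).
- manip.read_camera(name): name is "scene" or "top" or "wrist"; returns (picture, depth): 420x560x3 uint8, red, green, blue; 420x560 float32, m along the optical axis (not along the pixel's ray), 0 where there is no reading.
- manip.camera_model(name): a dict with "fx", "fy", "cx", "cy" (pixels), "camera_from_world" (4x4, takes a point from world to camera coordinates); the wrist camera has in their place "T_tool_cam" (4x4, takes a point from camera to tool coordinates, whose origin is the TCP and whose axes are the tool frame's). Camera axes: x right, y up, looking along -z (the intrinsics and any distortion apply to the point x, -y, -z); pixel columns grow to the right and rows downward; lengths in m; the calibration is good to about 2 mm. A picture is of the moment at which its call begins: read the wrist's pose just before it. camera_model takes no time and is no camera call.
- manip.finish_job(): hands the job in, once; it reports no verdict.
The state is a dict: "clock": time; "joints": joint angles; "joint_vel": joint speeds; "tau": joint torques, N m; "ee_pos": TCP position; "tcp_rot": TCP orientation; "force": force on the tool from outside, world axes, zero at the start; "ft_torque": the same for the moment, N m; "width": finger opening in m.
Only numpy, scipy, OpenCV 4.12 (cv2) and the standard library are available. Lean on these libraries where they do the work, as an engineer would, in place of code of your own. Each camera call takes 0.05 s, during which the arm holds its last target.

## Working session

There is one attempt and no reset: what is moved stays moved. The work goes in short steps, Python scripts to look and compute and a tool call to move; the robot and the scene stay as the last step left them, time stands still between calls to the robot, and variables do not carry over. Pictures are saved under pics/ and viewed, and the job is handed in when it is done.

Besides the shell and the picture viewer there is one more tool, called after "Call:" as a command line: name --pt "numbers of a row" for each row, then --argument value for the rest. servo_tool: Moves the arm, as the interface text tells. Its arguments: {"type":"object","properties":{"grip":{"type":"array","items":{"type":"number"}},"dp":{"type":"array","items":{"type":"array","items":{"type":"number"}}},"spin":{"type":"array","items":{"type":"number"}},"force":{"type":"number"}},"required":["grip","dp","spin"]}

```bash
ls; mkdir -p pics
cat > h.py <<'E'
import numpy as np, cv2
from bench import manip
def save(name,img): cv2.imwrite('pics/'+name,cv2.cvtColor(img,cv2.COLOR_RGB2BGR))
def cloud(name):
    m=manip.camera_model(name); st=manip.state(); im,d=manip.read_camera(name)
    v,u=np.mgrid[0:d.shape[0],0:d.shape[1]]
    x=(u-m['cx'])/m['fx']*d; y=-(v-m['cy'])/m['fy']*d
    P=np.stack([x,y,-d,np.ones_like(d)],-1)
    if name!='wrist': T=np.linalg.inv(np.array(m['camera_from_world']))
    else:
        from scipy.spatial.transform import Rotation as R
        W=np.eye(4);W[:3,:3]=R.from_euler('xyz',st['tcp_rot'],degrees=True).as_matrix();W[:3,3]=st['ee_pos'];T=W@np.array(m['T_tool_cam'])
    P=(P@T.T)[...,:3]; P[d==0]=np.nan
    return im,d,P
E
python3 - <<'E'
from h import *
print(manip.state())
for n in ['scene','top']:
    print(manip.camera_model(n))
    im,d,P=cloud(n); save(n+'0.png',im); np.savez(n+'0.npz',im=im,P=P)
E
```

```text
pics
{'clock': 0.0, 'joints': array([-7.61127504e+01,  2.02625297e+01,  9.36303690e+01, -5.46507103e-04,
        6.61871498e+01, -1.37657926e-01]), 'joint_vel': array([-0.03920631,  0.05614958, -0.00775745, -0.03387911, -0.00048516,
        0.00106576]), 'tau': array([-2.60180735e-03, -6.05263066e+01, -3.42069983e+01, -2.48932347e-04,
        9.44874046e-03,  1.32806952e-05]), 'ee_pos': array([ 0.15133978, -0.605883  ,  0.21845156]), 'tcp_rot': array([-9.00003073e+01,  8.00493714e-02, -7.59748716e+01]), 'force': array([-0.32589571, -0.34245076, -0.1328295 ]), 'ft_torque': array([ 0.05251133, -0.0059679 ,  0.00780469]), 'width': 0.08521237673336747}
{'fx': 413.67901610093605, 'fy': 413.67901610093605, 'cx': 285.80286318769805, 'cy': 210.04311468310277, 'camera_from_world': array([[ 0.70530808,  0.70889639, -0.00253235, -0.38559723],
       [-0.38083048,  0.38191092,  0.842088  ,  0.17070387],
       [ 0.59792028, -0.59296707,  0.53933421, -1.59345959],
       [ 0.        ,  0.        ,  0.        ,  1.        ]])}
{'fx': 501.2736124547748, 'fy': 501.2736124547748, 'cx': 286.71825965632615, 'cy': 210.1671656037051, 'camera_from_world': array([[ 0.04689078, -0.99889381,  0.00352265, -0.00580609],
       [ 0.97257916,  0.04645915,  0.22788447, -0.55226317],
       [-0.22779605, -0.00725963,  0.9736818 , -1.20377304],
       [ 0.        ,  0.        ,  0.        ,  1.        ]])}
```

View pics/top0.png

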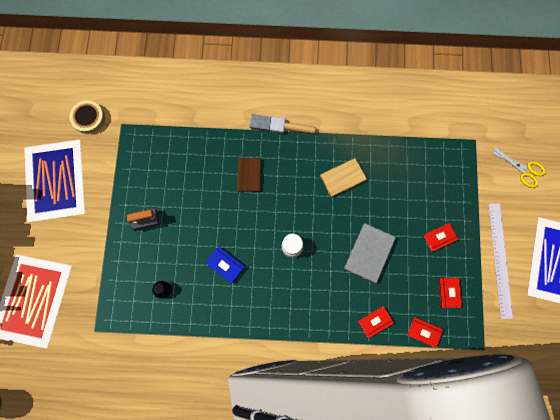

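View pics/scene0.png

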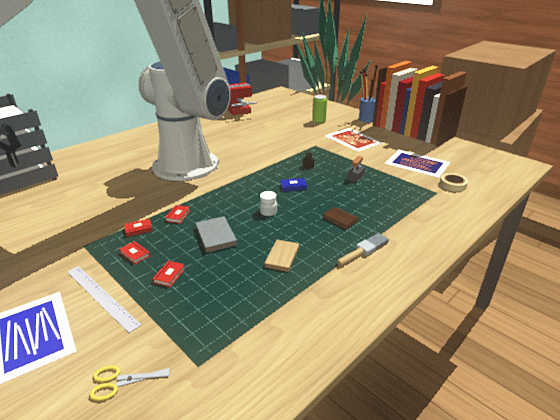

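Top view: grey base at (371,253), blue book at (224,265), pale board at (344,177), dark board at (249,174), weight at (143,219), white jar at (292,245), ink bottle at (162,290) and brush at (283,124). There are four red look-alikes, at (441,236), (451,292), (376,321) and (425,332). Next I measure them all.

```bash
cat > m.py <<'E'
from h import *
def meas(P,mask,zmin,zmax):
    m=mask&(P[...,2]>zmin)&(P[...,2]<zmax)
    pts=P[m]
    if len(pts)<15: return None
    (c,s,a)=cv2.minAreaRect((pts[:,:2]*1000).astype(np.float32))
    if s[0]<s[1]: s=(s[1],s[0]); a+=90
    a=(a+90)%180-90
    return np.round(c,1),np.round(s,1),round(a,1),round(float(np.median(pts[:,2]))*1000,1),len(pts)
E
python3 - <<'E'
from m import *
f=np.load('top0.npz');im,P=f['im'],f['P']
M=lambda u,v,r=35:(lambda m:m)(np.hypot(*np.ogrid[-v:420-v,-u:560-u][::-1])<r) if 0 else ((np.mgrid[0:420,0:560][1]-u)**2+(np.mgrid[0:420,0:560][0]-v)**2<r*r)
for n,u,v,r,z in [('base',371,253,42,.016),('blue',224,265,27,.01),('pale',344,177,30,.008),('dark',249,174,28,.008),('weight',143,219,24,.015),('weighttop',143,219,24,.06),('jar',292,245,18,.05),('ink',162,290,15,.03),('brush',283,124,38,.006),('rA',441,236,20,.009),('rB',451,292,20,.009),('rC',376,321,20,.009),('rD',425,332,20,.009)]:
    x=meas(P,M(u,v,r),z,.2); print(n,x, None if x is None else np.hypot(*x[0]).round(1))
print(P[50:400:50,300,2], P[200,100:500:50])
# overhanging obstacles over z
E
```

```text
base (array([ 460.3, -196.7]), array([131.2,  88.5]), -22.1, 22.1, 1720) 500.6
blue (array([420.1, 185. ]), array([112.5,  53.9]), 54.9, 18.4, 710) 459.0
pale (array([ 680.8, -121.3]), array([122.3, 105.8]), -59.6, 15.0, 967) 691.5
dark (array([657.1, 117.1]), array([101.4,  89.2]), 8.2, 15.2, 771) 667.5
weight (array([519.2, 389.3]), array([68.6, 44.7]), -74.7, 35.9, 495) 648.9
weighttop (array([520. , 388.9]), array([63. , 22.6]), -76.9, 70.6, 217) 649.3
jar (array([467.9,   3.1]), array([48.7, 45.2]), 2.8, 62.3, 311) 467.9
ink (array([342. , 326.3]), array([41.6, 41. ]), 25.4, 38.1, 224) 472.7
brush (array([802. ,  45.6]), array([202.7, 182.1]), 22.7, 17.7, 795) 803.3
rA (array([ 511.1, -382.1]), array([76.1, 47.7]), -63.3, 16.0, 514) 638.1
rB (array([ 369.2, -402.1]), array([74.5, 49.9]), 5.1, 15.9, 583) 545.9
rC (array([ 293.9, -209.8]), array([74. , 64.3]), -57.7, 16.1, 576) 361.1
rD (array([ 267.7, -337.7]), array([75.4, 47.8]), 69.6, 16.2, 589) 430.9
[-0.75227475  0.00524833  0.00491875 -0.00098705  0.03758952  0.0035863
  0.00102151] [[ 5.68901479e-01  5.16474100e-01  8.42691613e-03]
 [ 5.77779036e-01  3.87249944e-01 -2.10677664e-03]
 [ 5.82964806e-01  2.52894549e-01  2.74976696e-03]
 [ 5.89914584e-01  1.20042584e-01  4.29915122e-04]
 [ 5.96660000e-01 -1.33657980e-02 -9.87053736e-04]
 [ 6.03253538e-01 -1.47083184e-01 -1.75256952e-03]
 [ 6.09165365e-01 -2.80470369e-01  8.48605647e-05]
 [ 6.15708439e-01 -4.14354224e-01 -4.52267706e-04]]
```

Of the reds, A at (441,236) is farthest from the base at 638 mm (B 546, D 431, C 361), so I take A. I'll check the crop and refine the noisy measurements.

```bash
cat >> m.py <<'E'
def fit(P,u,v,r,z0,tol=.004,frac=.3):
    vv,uu=np.mgrid[0:420,0:560]
    m=((uu-u)**2+(vv-v)**2<r*r)&(abs(P[...,2]-z0)<tol)
    m=cv2.morphologyEx(m.astype(np.uint8),cv2.MORPH_OPEN,np.ones((3,3),np.uint8))
    n,l,s,c=cv2.connectedComponentsWithStats(m)
    k=1+np.argmax(s[1:,4]); return meas(P,l==k,-1,1)
E
python3 - <<'E'
from m import *
f=np.load('top0.npz');im,P=f['im'],f['P']
for n,u,v,r,z in [('base',371,253,42,.022),('blue',224,265,27,.018),('pale',344,177,30,.015),('dark',249,174,28,.015),('wblock',143,219,24,.032),('wbar',143,219,24,.071),('rA',441,236,25,.016),('brush',283,124,38,.014)]:
    print(n,fit(P,u,v,r,z))
c=cv2.resize(im[190:350,330:490],(640,640),interpolation=cv2.INTER_CUBIC); save('crop0.png',c)
print(manip.camera_model('wrist'))
E
```

```text
base (array([ 460.2, -197.1]), array([130.4,  86. ]), -22.7, 22.0, 1035)
blue (array([412.4, 174. ]), array([85.3, 53.3]), 55.2, 18.5, 518)
pale (array([ 667.5, -135.8]), array([80.1, 66.7]), -62.0, 15.0, 420)
dark (array([658.2, 128.8]), array([91.6, 59.3]), 2.9, 15.2, 546)
wblock (array([506.3, 389.8]), array([32.7, 12.4]), -57.8, 31.8, 49)
wbar (array([524.9, 370.1]), array([18.5, 11.2]), 5.4, 71.0, 35)
rA (array([ 511.1, -382.3]), array([75.8, 46.2]), -63.9, 16.1, 311)Traceback (most recent call last):
  File "<stdin>", line 4, in <module>
  File "m.py", line 15, in fit
    k=1+np.argmax(s[1:,4]); return meas(P,l==k,-1,1)
        ~~~~~~~~~^^^^^^^^^
    return _wrapfunc(a, 'argmax', axis=axis, out=out, **kwds)
    return bound(*args, **kwds)
ValueError: attempt to get argmax of an empty sequence
```

Run:
```python
from m import *
f=np.load('top0.npz');im,P=f['im'],f['P']
print('pale',fit(P,344,177,30,.015,.009)); print('blue',fit(P,224,265,27,.018,.008));print('dark',fit(P,249,174,28,.015,.008));print('base',fit(P,371,253,42,.022,.008));print('rA',fit(P,441,236,25,.016,.008));print('wbar',fit(P,143,219,24,.071,.01));print('wall',fit(P,143,219,24,.05,.035))
# colour seg: pixel contours projected on top plane
m=manip.camera_model('top');T=np.linalg.inv(m['camera_from_world'])
def onplane(uv,z):
    d=np.c_[(uv[:,0]-m['cx'])/m['fx'],-(uv[:,1]-m['cy'])/m['fy'],-np.ones(len(uv))]@T[:3,:3].T
    o=T[:3,3]; return o+d*((z-o[2])/d[:,2])[:,None]
hsv=cv2.cvtColor(im,cv2.COLOR_RGB2HSV)
vv,uu=np.mgrid[0:420,0:560]
green=((hsv[...,0]>60)&(hsv[...,0]<100)&(hsv[...,1]>80))
for n,u,v,r,z in [('base',371,253,42,.022),('blue',224,265,27,.018),('pale',344,177,30,.015),('dark',249,174,28,.015),('rA',441,236,25,.016)]:
    k=((uu-u)**2+(vv-v)**2<r*r)&~green
    k=cv2.morphologyEx(k.astype(np.uint8),cv2.MORPH_OPEN,np.ones((3,3),np.uint8))
    nn,l,s,c=cv2.connectedComponentsWithStats(k); i=1+np.argmax(s[1:,4])
    w=onplane(np.argwhere(l==i)[:,::-1].astype(float),z)
    c,s,a=cv2.minAreaRect((w[:,:2]*1000).astype(np.float32)); print(n,np.round(c,1),np.round(s,1),round(a,1))
c=cv2.resize(im[190:350,330:490],(600,600),interpolation=cv2.INTER_CUBIC); save('crop0.png',c)
print(manip.camera_model('wrist'))
```

```text
pale (array([ 661.9, -123.9]), array([107.3,  69.5]), -60.9, 15.0, 964)
blue (array([412.4, 174. ]), array([85.7, 53.8]), 54.8, 18.4, 704)
dark (array([657.6, 128.7]), array([92.9, 59.6]), 2.9, 15.2, 765)
base (array([ 460.3, -196.7]), array([131.2,  88.5]), -22.1, 22.1, 1733)
rA (array([ 511.1, -382.2]), array([75.8, 47.7]), -63.3, 15.9, 512)
wbar (array([520. , 388.9]), array([63. , 22.6]), -77.5, 70.7, 211)
wall (array([519.7, 389.4]), array([68.6, 43.6]), -74.7, 36.0, 491)
base [ 460.3 -197. ] [ 92.2 134.5] 67.5
blue [413.1 172.3] [90.3 57.3] 55.3
pale [ 662.  -125.3] [ 72.8 113.2] 28.6
dark [656.8 127.4] [98.  61.7] 3.4
rA [ 511.3 -381.1] [51.  81.4] 26.9
{'fx': 349.285962913732, 'fy': 349.285962913732, 'cx': 276.90579198346256, 'cy': 213.49184279550445, 'T_tool_cam': array([[ 9.99999385e-01, -4.97787843e-04,  9.90944038e-04,
        -2.71395796e-04],
       [ 1.08864596e-03,  2.70466585e-01, -9.62728748e-01,
        -1.52958742e-01],
       [ 2.11217417e-04,  9.62729234e-01,  2.70466960e-01,
         6.95866804e-02],
       [ 0.00000000e+00,  0.00000000e+00,  0.00000000e+00,
         1.00000000e+00]])}
```

View pics/crop0.png

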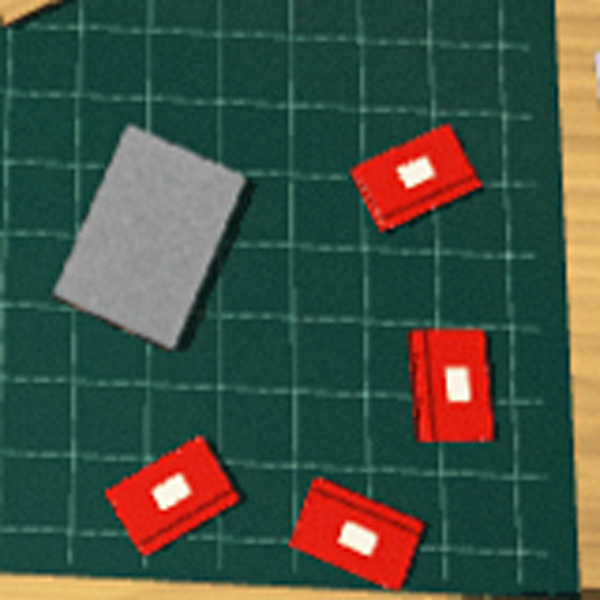

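Crop: red A at crop (415,172), i.e. pixel (441,236), is an intact red book with a cream label, so the choice holds. Now move toward the blue book at (412.5, 173.5), with a grasp yaw of -35°.

Call:
servo_tool --grip '[100,100,100,100,100]' --pt "0.33 1 0" --pt "0.33 1 0" --pt "0.33 1 0" --pt "0.33 1 0" --pt "0.33 1 0" --spin '[0.27,0.27,0.27,0.27,0.27]' --force 40

```text
clock: 0.52
ee_pos: [0.1928, -0.4799, 0.2187]
tcp_rot: [-90.0, 0.0, -69.2]
force: [0.6, -1.0, 0.0]
width: 0.0854
```

Call:
servo_tool --grip '[100,100,100,100,100]' --pt "0.33 1 0" --pt "0.33 1 0" --pt "0.33 1 0" --pt "0.33 1 0" --pt "0.33 1 0" --spin '[0.27,0.27,0.27,0.27,0.27]'

```text
clock: 0.93
ee_pos: [0.234, -0.355, 0.219]
tcp_rot: [-90.0, 0.0, -62.4]
force: [0.8, -0.0, 0.7]
width: 0.0854
```

Call:
servo_tool --grip '[100,100,100,100,100]' --pt "0.33 1 0" --pt "0.33 1 0" --pt "0.33 1 0" --pt "0.33 1 0" --pt "0.33 1 0" --spin '[0.27,0.27,0.27,0.27,0.27]'

```text
clock: 1.35
ee_pos: [0.2752, -0.23, 0.219]
tcp_rot: [-90.0, 0.0, -55.7]
force: [0.2, -0.4, -0.0]
width: 0.0855
```

Call:
servo_tool --grip '[100,100,100,100,100]' --pt "0.33 1 0" --pt "0.33 1 0" --pt "0.33 1 0" --pt "0.33 1 0" --pt "0.33 1 0" --spin '[0.27,0.27,0.27,0.27,0.27]'

```text
clock: 1.77
ee_pos: [0.3164, -0.1051, 0.2192]
tcp_rot: [-90.0, -0.0, -48.9]
force: [0.4, 0.4, -0.5]
width: 0.0855
```

Call:
servo_tool --grip '[100,100,100,100,100]' --pt "0.33 1 0" --pt "0.33 1 0" --pt "0.33 1 0" --pt "0.33 1 0" --pt "0.33 1 0" --spin '[0.27,0.27,0.27,0.27,0.27]'

```text
clock: 2.18
ee_pos: [0.3577, 0.02, 0.2191]
tcp_rot: [-90.0, -0.0, -42.1]
force: [-0.0, -0.5, 0.4]
width: 0.0856
```

Call:
servo_tool --grip '[100,100,100,100,100]' --pt "0.33 1 0" --pt "0.33 1 0" --pt "0.33 1 0" --pt "0.33 1 0" --pt "0.33 1 0" --spin '[0.27,0.27,0.27,0.27,0.27]'

```text
clock: 2.6
ee_pos: [0.3989, 0.145, 0.219]
tcp_rot: [-90.0, 0.0, -35.4]
force: [0.2, 1.1, 0.4]
width: 0.0856
```

Run:
```python
from m import *
im,d,P=cloud('wrist'); save('w1.png',im)
np.savez('w1.npz',im=im,P=P,d=d)
im2,d2,P2=cloud('top'); save('t1.png',im2); np.savez('t1.npz',im=im2,P=P2)
st=manip.state();print(st['ee_pos'],st['tcp_rot'])
# low points near the tool (fingers)
q=P-np.array(st['ee_pos']); m=(np.hypot(q[...,0],q[...,1])<.1)&(P[...,2]>.12)
print(m.sum()); pts=q[m]; print(np.percentile(pts[:,2],[0,1,5,50]) if m.any() else '')
```

```text
[0.40003871 0.14636639 0.21916295] [-8.99303261e+01  3.92225532e-03 -3.52899005e+01]
44846
[0.02271977 0.02859802 0.03973847 0.08062177]
```

View pics/w1.png

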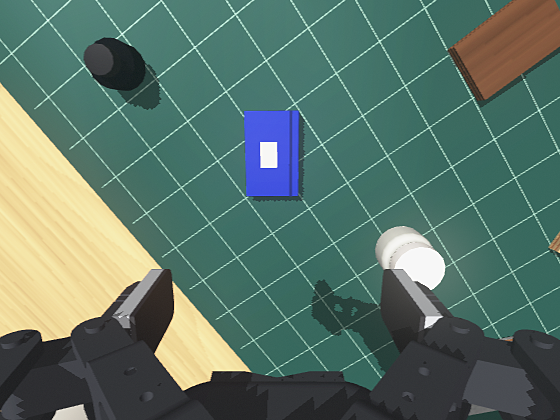

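View pics/t1.png

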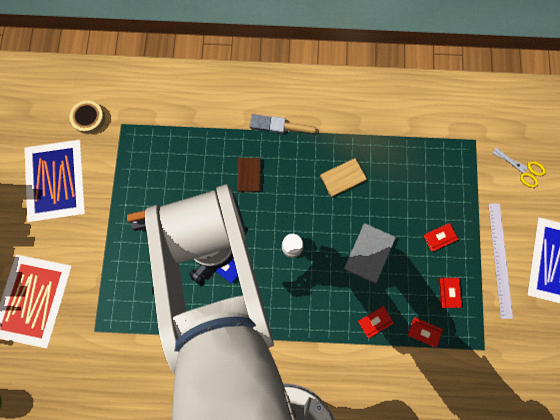

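Run:
```python
from m import *
from scipy.spatial.transform import Rotation as R
f=np.load('w1.npz');P=f['P'];d=f['d']
e=np.array([0.4001,0.1465,0.2191]); Rm=R.from_euler('xyz',[-90,0,-35.29],degrees=True).as_matrix()
Q=(P-e)@Rm*1000
for u in (150,160,168,388,395,405):
  for v in (262,268,272,276,282,290,300):
    print(u,v,np.round(Q[v,u],0),round(float(d[v,u]),3))
# blue
hsv=cv2.cvtColor(f['im'],cv2.COLOR_RGB2HSV)
vv,uu=np.mgrid[0:420,0:560]
k=(abs(uu-272)<45)&(abs(vv-153)<60)&(abs(P[...,2]-.018)<.006)
print(meas(P,k,0,1))
```

```text
150 262 [-147.  221.  -95.] 0.404
150 268 [-147.  219. -102.] 0.404
150 272 [-48. -31.  11.] 0.132
150 276 [-47. -34.  10.] 0.13
150 282 [-45. -39.  10.] 0.125
150 290 [-43. -44.  10.] 0.12
150 300 [-42. -48.   8.] 0.117
160 262 [-135.  220.  -95.] 0.404
160 268 [-136.  220. -103.] 0.405
160 272 [-45. -30.  10.] 0.134
160 276 [-43. -34.  10.] 0.13
160 282 [-42. -38.   9.] 0.127
160 290 [-42. -38.   6.] 0.127
160 300 [-42. -39.   3.] 0.127
168 262 [-126.  221.  -95.] 0.404
168 268 [-126.  220. -102.] 0.405
168 272 [-43. -26.   8.] 0.138
168 276 [-43. -27.   7.] 0.138
168 282 [-42. -28.   5.] 0.137
168 290 [-43. -29.   1.] 0.138
168 300 [-43. -30.  -2.] 0.137
388 262 [115. 181. -78.] 0.36
388 268 [116. 182. -85.] 0.364
388 272 [ 43. -29.  10.] 0.134
388 276 [ 43. -30.   8.] 0.134
388 282 [ 43. -32.   7.] 0.133
388 290 [ 43. -32.   3.] 0.133
388 300 [ 43. -33.  -0.] 0.133
395 262 [115. 161. -70.] 0.339
395 268 [115. 160. -75.] 0.34
395 272 [ 46. -30.  10.] 0.134
395 276 [ 44. -35.  10.] 0.129
395 282 [ 43. -38.  10.] 0.126
395 290 [ 43. -39.   7.] 0.126
395 300 [ 43. -40.   4.] 0.126
405 262 [123. 158. -68.] 0.336
405 268 [124. 159. -75.] 0.339
405 272 [ 49. -31.  10.] 0.133
405 276 [ 48. -33.  10.] 0.131
405 282 [ 46. -40.  11.] 0.124
405 290 [ 44. -45.  10.] 0.12
405 300 [ 43. -49.   8.] 0.116
(array([412.1, 173.6]), array([85.5, 53.9]), 54.6, 16.2, 4525)
```

Run:
```python
from m import *
from scipy.spatial.transform import Rotation as R
im,d,P=cloud('scene'); save('s1.png',cv2.resize(im[60:220,200:400],(800,640),interpolation=cv2.INTER_CUBIC)[:600])
e=np.array([0.4001,0.1465,0.2191]); Rm=R.from_euler('xyz',[-90,0,-35.29],degrees=True).as_matrix()
Q=(P-e)@Rm*1000
m=(abs(Q[...,0])<60)&(abs(Q[...,2])<20)&(Q[...,1]<60)&(Q[...,1]>-100)
print(m.sum(),np.sort(Q[m][:,1])[-20:].round(0))
print(np.round(Q[m][np.argsort(-Q[m][:,1])[:12]]))
print(np.argwhere(m)[np.argsort(-Q[m][:,1])[:12]])
```

```text
187 [-34. -34. -33. -33. -32. -32. -31. -31. -31. -31. -30. -30. -29. -29.
 -29. -28. -28. -28. -27. -27.]
[[ 44. -27.   3.]
 [ 51. -27.  -8.]
 [ 46. -28.   5.]
 [-45. -28.  -8.]
 [-44. -28.  -2.]
 [-43. -29.  -5.]
 [-42. -29. -12.]
 [ 49. -29.  -1.]
 [ 49. -30.  -8.]
 [ 50. -30. -11.]
 [ 53. -31.  -5.]
 [-46. -31. -11.]]
[[126 289]
 [127 286]
 [126 290]
 [116 281]
 [116 283]
 [116 282]
 [116 280]
 [126 288]
 [126 286]
 [126 285]
 [126 287]
 [115 280]]
```

View pics/s1.png

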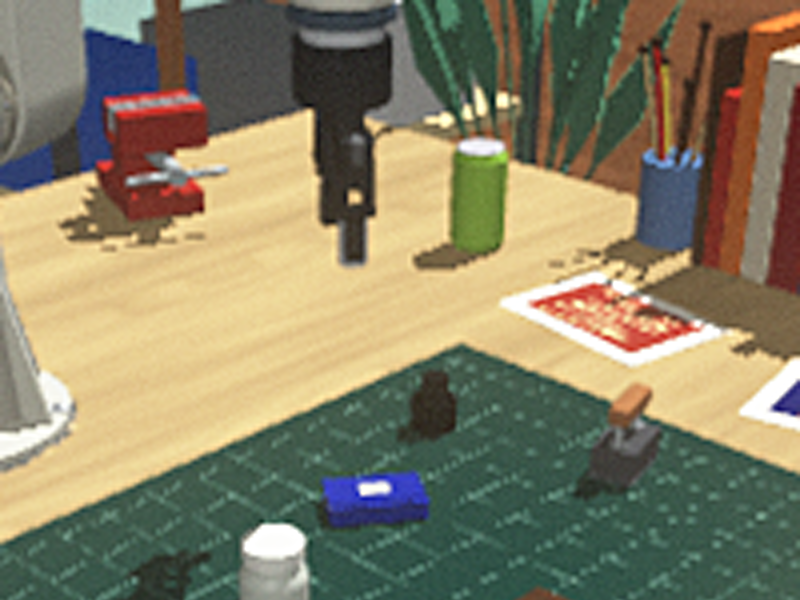

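Both cameras put the open fingertips about 25 mm above the reported TCP, not below it as the text implies. I'll descend in stages and check the tips by camera before going deep.

Call:
servo_tool --grip '[100,100,100,100,100]' --pt "0.25 0.54 -1" --pt "0.25 0.54 -1" --pt "0 0 -1" --pt "0 0 -1" --pt "0 0 -1" --spin '[0,0,0,0,0]'

```text
clock: 3.17
ee_pos: [0.4109, 0.1697, 0.0931]
tcp_rot: [-90.0, 0.0, -35.5]
force: [0.9, -0.6, -0.6]
width: 0.0852
```

Call:
servo_tool --grip '[100,100,100,100]' --pt "0 0 -1" --pt "0 0 -0.8" --pt "0 0 0" --pt "0 0 0" --spin '[0,0,0,0]'

```text
clock: 3.5
ee_pos: [0.4104, 0.1695, 0.0488]
tcp_rot: [-90.2, 0.1, -35.5]
force: [0.1, -0.4, 0.1]
width: 0.0852
```

```bash
cat > tips.py <<'E'
from m import *
import sys
im,d,P=cloud('scene'); st=manip.state(); e=np.array(st['ee_pos'])
a=np.radians(st['tcp_rot'][2]); ax=np.array([np.cos(a),np.sin(a)]); az=np.array([-np.sin(a),np.cos(a)])
# project expected tip points for various heights
m=manip.camera_model('scene'); T=np.array(m['camera_from_world'])
def pj(p):
    c=T@np.r_[p,1]; return (m['cx']-m['fx']*c[0]/c[2], m['cy']+m['fy']*c[1]/c[2])
u,v=map(int,pj(e)); 
q=P-e; x=q[...,:2]@ax; z=q[...,:2]@az
k=(abs(abs(x)-st['width']/2-.005)<.012)&(abs(z)<.016)&(q[...,2]<.1)&(P[...,2]>.004)
for s in (1,-1):
    w=np.sort(P[...,2][k&(x*s>0)]); print(s,len(w),(w[:10]*1000).round(0))
print('ee',e,st['width'],'px',u,v)
u0=max(0,u-60);v0=max(0,v-70)
save(sys.argv[1],cv2.resize(im[v0:v0+100,u0:u0+120],(720,600),interpolation=cv2.INTER_CUBIC))
E
python3 tips.py s2.png
python3 - <<'E'
from h import *
im,d,P=cloud('wrist'); save('w2.png',im)
E
```

```text
1 78 [ 4.  5. 75. 75. 76. 77. 77. 77. 83. 84.]
-1 34 [78. 79. 80. 81. 81. 82. 82. 84. 84. 85.]
ee [0.41139719 0.17004098 0.04966863] 0.08549190176395331 px 293 174
```

View pics/s2.png

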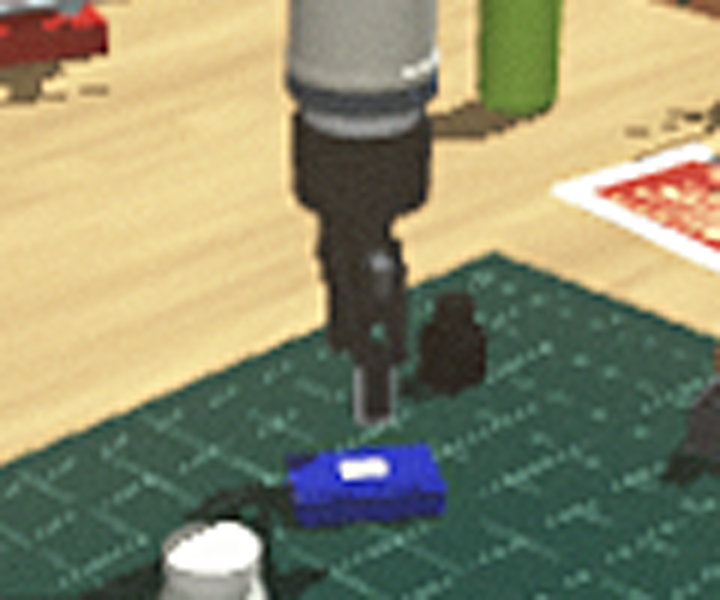

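View pics/w2.png

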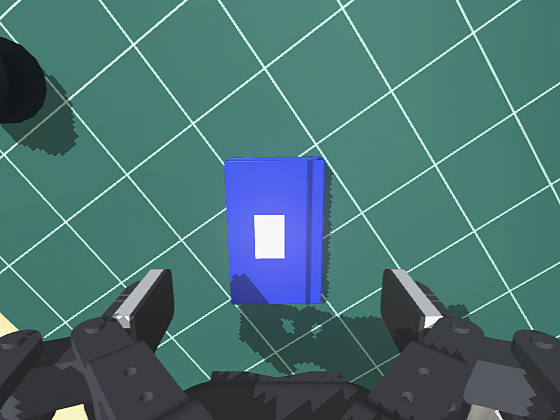

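```bash
cat > wt.py <<'E'
# object pose in tool frame from wrist camera: args z0 tol
from m import *
import sys
from scipy.spatial.transform import Rotation as R
def run(zlo,zhi,png=None,rad=.09,c=None):
    im,d,P=cloud('wrist'); st=manip.state(); e=np.array(st['ee_pos'])
    if png: save(png,im)
    k=(P[...,2]>zlo)&(P[...,2]<zhi)&(np.hypot(P[...,0]-(c or e)[0],P[...,1]-(c or e)[1])<rad)
    k=cv2.morphologyEx(k.astype(np.uint8),cv2.MORPH_OPEN,np.ones((5,5),np.uint8))
    n,l,s,cc=cv2.connectedComponentsWithStats(k); i=1+np.argmax(s[1:,4])
    r=meas(P,l==i,-1,1); a=np.radians(st['tcp_rot'][2])
    dv=r[0]-e[:2]*1000
    print('obj',r,'ee',(e*1000).round(1),'yaw',st['tcp_rot'][2].round(1))
    print('world d',dv.round(1),'tool dx',round(dv@[np.cos(a),np.sin(a)],1),'dz',round(dv@[-np.sin(a),np.cos(a)],1))
    return im,P,r
if __name__=='__main__': run(float(sys.argv[1]),float(sys.argv[2]),sys.argv[3] if len(sys.argv)>3 else None)
E
python3 wt.py .012 .024
```

```text
obj (array([412.7, 173.7]), array([86.4, 54.2]), 54.9, 16.2, 13566) ee [412.3 170.6  50.5] yaw -35.5
world d [0.4 3.1] tool dx -1.5 dz 2.7
```

Call:
servo_tool --grip '[100,100,100,100,100]' --pt "0 0.12 -0.8" --pt "0 0 -0.8" --pt "0 0 -0.5" --pt "0 0 -0.3" --pt "0 0 0" --spin '[0,0,0,0,0]'

```text
clock: 4.07
ee_pos: [0.4114, 0.1735, -0.011]
tcp_rot: [-90.0, 0.0, -35.5]
force: [-0.3, 0.1, 0.3]
width: 0.0851
```

```bash
python3 tips.py s3.png; python3 wt.py .012 .024 w3.png
```

```text
1 67 [15. 16. 16. 17. 19. 19. 22. 22. 22. 24.]
-1 32 [16. 17. 19. 19. 20. 21. 22. 22. 22. 25.]
ee [ 0.41170261  0.17365131 -0.01041632] 0.08565367882072948 px 293 189
obj (array([413.6, 174.9]), array([83.6, 54.5]), 54.7, 16.2, 24748) ee [412.  173.8 -10. ] yaw -35.5
world d [1.6 1.1] tool dx 0.7 dz 1.8
```

View pics/w3.png

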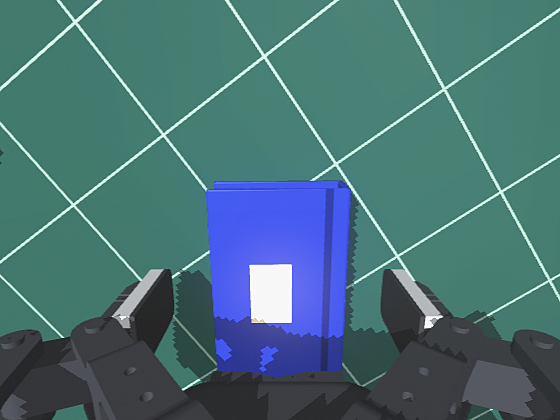

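View pics/s3.png

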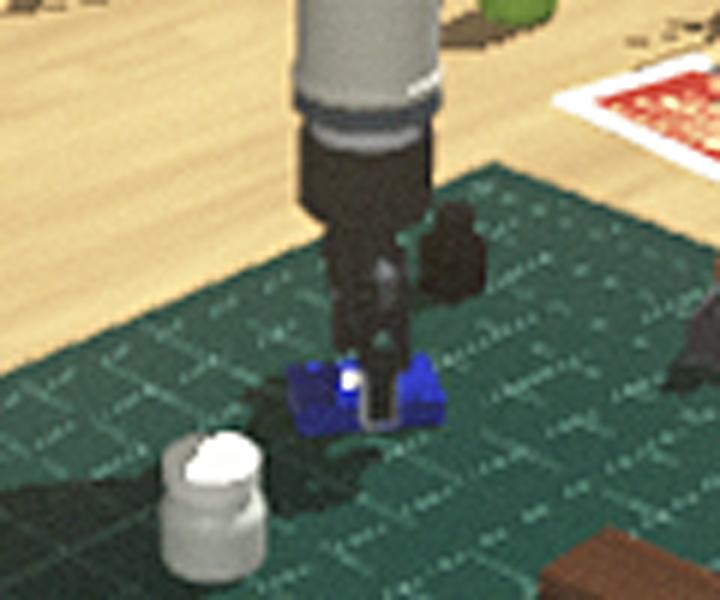

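The wrist view shows the fingers straddling the blue book (edges at columns 208–350), and the tips are at about z=15 mm. Close.

Call:
servo_tool --grip '[45,45,45,45,45]' --pt "0 0 0" --pt "0 0 0" --pt "0 0 0" --pt "0 0 0" --pt "0 0 0" --spin '[0,0,0,0,0]' --force 30

```text
clock: 4.58
ee_pos: [0.412, 0.1739, -0.01]
tcp_rot: [-89.9, -0.0, -35.5]
force: [-1.5, -0.6, 8.8]
width: 0.0533
```

```bash
python3 tips.py s4.png; python3 wt.py .012 .024 w4.png
```

```text
1 89 [ 4.  5.  5.  5.  6.  6.  7.  8.  8. 10.]
-1 30 [17. 18. 18. 20. 22. 23. 23. 26. 27. 27.]
ee [ 0.41204086  0.17384886 -0.00998768] 0.05348420114241945 px 293 189
obj (array([413.4, 175.4]), array([83. , 66.7]), 54.5, 16.2, 25310) ee [412.  173.9 -10. ] yaw -35.5
world d [1.4 1.5] tool dx 0.2 dz 2.0
```

View pics/w4.png

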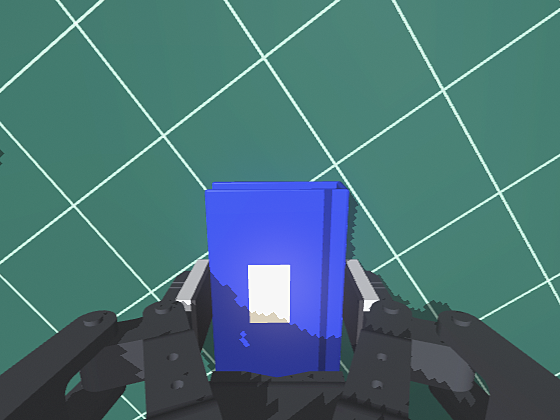

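Call:
servo_tool --grip '[45,45,45,45,45]' --pt "0 0 0.4" --pt "0 0 0.9" --pt "0 0 1" --pt "0 0 1" --pt "0 0 1" --spin '[0,0,0,0,0]'

```text
clock: 5.1
ee_pos: [0.4111, 0.1735, 0.0985]
tcp_rot: [-90.0, 0.0, -35.5]
force: [0.1, 1.3, -1.2]
width: 0.0529
```

Call:
servo_tool --grip '[45,45,45,45,45]' --pt "0.12 -0.9 0" --pt "0.12 -0.9 0" --pt "0.12 -0.9 0" --pt "0.12 -0.9 0" --pt "0.12 -0.9 0" --spin '[-0.95,-0.95,-0.95,-0.95,-0.95]'

```text
clock: 5.52
ee_pos: [0.4264, 0.0602, 0.0976]
tcp_rot: [-90.0, -0.0, -59.4]
force: [1.6, 1.2, -2.4]
width: 0.0534
```

Call:
servo_tool --grip '[45,45,45,45,45]' --pt "0.12 -0.9 0" --pt "0.12 -0.9 0" --pt "0.12 -0.9 0" --pt "0.12 -0.9 0" --pt "0.12 -0.9 0" --spin '[-0.95,-0.95,-0.95,-0.95,-0.95]'

```text
clock: 5.93
ee_pos: [0.4414, -0.0525, 0.0975]
tcp_rot: [-90.0, -0.0, -83.2]
force: [0.6, -0.1, -0.6]
width: 0.0531
```

Call:
servo_tool --grip '[45,45,45,45,45]' --pt "0.12 -0.9 0" --pt "0.12 -0.9 0" --pt "0.12 -0.9 0" --pt "0.12 -0.9 0" --pt "0.12 -0.9 0" --spin '[-0.95,-0.95,-0.95,-0.95,-0.95]'

```text
clock: 6.35
ee_pos: [0.4563, -0.165, 0.0975]
tcp_rot: [-90.0, -0.0, -107.0]
force: [0.6, 0.3, -0.6]
width: 0.0531
```

Call:
servo_tool --grip '[45,45,45,45,45]' --pt "0.05 -0.62 -0.6" --pt "0.05 -0.62 -0.6" --pt "0 0 -0.7" --pt "0 0 -0.6" --pt "0 0 0" --spin '[-0.54,-0.54,0,0,0]'

```text
clock: 6.77
ee_pos: [0.4572, -0.1945, 0.0326]
tcp_rot: [-90.2, 0.0, -112.2]
force: [-1.3, 0.6, -0.9]
width: 0.053
```

```bash
python3 - <<'E'
from wt import *
im,P,r=run(.04,.07,'w5.png')
e=manip.state()['ee_pos']
# base rim seen
k=(abs(P[...,2]-.022)<.006)&(np.hypot(P[...,0]-.46,P[...,1]+.197)<.085); print('base',meas(P,k,-1,1))
E
python3 tips.py s5.png
```

```text
obj (array([ 458.8, -194. ]), array([83.6, 80.8]), -22.0, 58.8, 27074) ee [ 457.8 -194.5   33.7] yaw -112.1
world d [1.  0.5] tool dx -0.9 dz 0.7
base (array([ 460.5, -197.2]), array([130.2,  88.5]), -22.3, 20.3, 15920)
1 221 [20. 20. 21. 21. 21. 21. 21. 21. 22. 22.]
-1 149 [20. 21. 21. 21. 21. 21. 21. 22. 22. 23.]
ee [ 0.45861906 -0.1947299   0.03457728] 0.05320412163384723 px 215 227
```

View pics/w5.png

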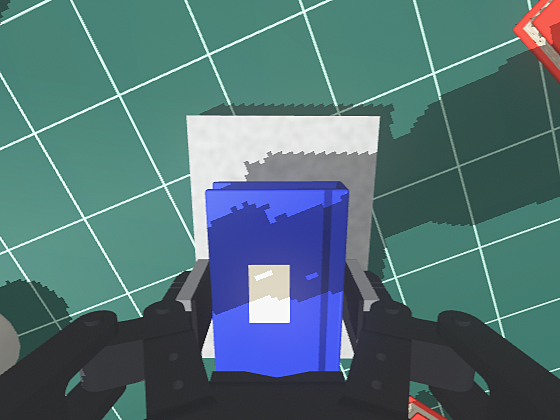

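View pics/s5.png

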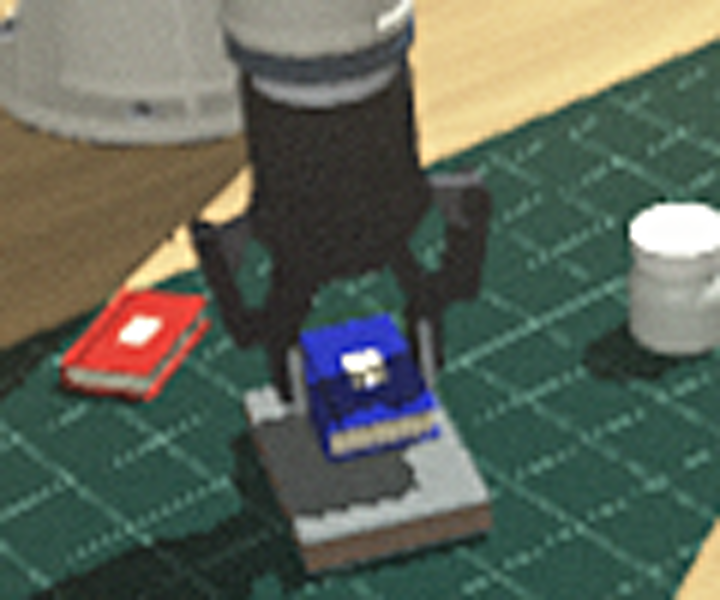

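Call:
servo_tool --grip '[45,45,45,45,45]' --pt "0.05 -0.1 -0.3" --pt "0 0 -0.25" --pt "0 0 -0.14" --pt "0 0 -0.07" --pt "0 0 0" --spin '[0,0,0,0,0]'

```text
clock: 7.28
ee_pos: [0.46, -0.1972, 0.0149]
tcp_rot: [-90.0, 0.0, -112.1]
force: [-1.8, 0.1, -0.4]
width: 0.0533
```

Call:
servo_tool --grip '[45,45,45]' --pt "0 0 -0.06" --pt "0 0 -0.03" --pt "0 0 0" --spin '[0,0,0]'

```text
clock: 7.53
ee_pos: [0.4602, -0.1974, 0.0129]
tcp_rot: [-90.0, -0.0, -112.1]
force: [0.1, 0.2, -0.7]
width: 0.0531
```

Call:
servo_tool --grip '[45,45,45]' --pt "0 0 -0.03" --pt "0 0 -0.03" --pt "0 0 0" --spin '[0,0,0]'

```text
clock: 7.78
ee_pos: [0.4604, -0.1974, 0.0121]
tcp_rot: [-90.0, -0.0, -112.1]
force: [-2.1, 1.9, 7.8]
width: 0.053
```

Contact felt (7.8 N), so release.

Call:
servo_tool --grip '[70,90,100,100,100]' --pt "0 0 0" --pt "0 0 0" --pt "0 0 0.3" --pt "0 0 0.8" --pt "0 0 1" --spin '[0,0,0,0,0]'

```text
clock: 8.2
ee_pos: [0.459, -0.1968, 0.0636]
tcp_rot: [-90.2, 0.0, -112.1]
force: [1.2, -0.9, -0.2]
width: 0.0855
```

Call:
servo_tool --grip '[100,100,100,100,100]' --pt "0 0 1" --pt "0.8 0.25 0.8" --pt "1 0.35 0.2" --pt "1 0.35 0" --pt "1 0.35 0" --spin '[-0.8,-0.8,-0.8,-0.8,-0.8]'

```text
clock: 8.62
ee_pos: [0.5567, -0.1647, 0.1155]
tcp_rot: [-89.9, 0.1, -132.4]
force: [0.3, -0.7, 0.1]
width: 0.0853
```

Call:
servo_tool --grip '[100,100,100,100,100]' --pt "1 0.38 0" --pt "1 0.38 0" --pt "1 0.38 0" --pt "1 0.38 0" --pt "0.2 0.08 0" --spin '[-0.8,-0.8,-0.8,-0.8,-0.5]'

```text
clock: 9.03
ee_pos: [0.664, -0.1234, 0.1147]
tcp_rot: [-89.9, 0.2, -150.8]
force: [-1.1, 0.1, -0.2]
width: 0.0851
```

Run:
```python
from wt import *
im,P,r=run(.008,.022,'w6.png',rad=.075,c=(.662,-.1245))
im,P,_=(lambda t:(t[0],t[2],0))(cloud('top')); save('t6.png',im)
print('blue',fit(P,371,253,42,.040,.008)); print('base',fit(P,371,253,42,.022,.006))
```

```text
obj (array([ 662.2, -125. ]), array([106.6,  66.2]), -61.3, 13.3, 11897) ee [ 663.1 -123.6  114.4] yaw -150.9
world d [-0.9 -1.4] tool dx 1.5 dz 0.8Traceback (most recent call last):
  File "<stdin>", line 4, in <module>
  File "m.py", line 15, in fit
    k=1+np.argmax(s[1:,4]); return meas(P,l==k,-1,1)
        ~~~~~~~~~^^^^^^^^^
    return _wrapfunc(a, 'argmax', axis=axis, out=out, **kwds)
    return bound(*args, **kwds)
ValueError: attempt to get argmax of an empty sequence
```

View pics/t6.png

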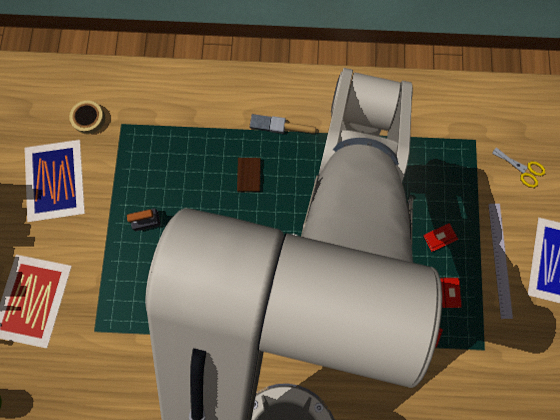

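View pics/w6.png

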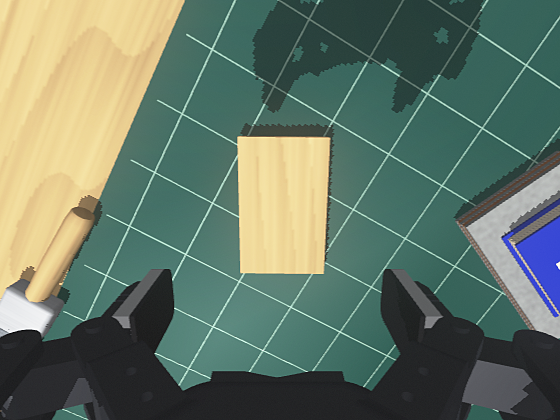

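Call:
servo_tool --grip '[100,100,100,100,100]' --pt "-0.04 -0.06 -1" --pt "0 0 -1" --pt "0 0 -1" --pt "0 0 -0.9" --pt "0 0 -0.6" --spin '[-0.08,0,0,0,0]'

```text
clock: 9.55
ee_pos: [0.657, -0.1265, -0.0005]
tcp_rot: [-90.1, -0.1, -151.0]
force: [-0.4, -0.7, 0.6]
width: 0.0855
```

Call:
servo_tool --grip '[100,100,100]' --pt "0 0 -0.4" --pt "0 0 -0.2" --pt "0 0 0" --spin '[0,0,0]'

```text
clock: 9.8
ee_pos: [0.6587, -0.1265, -0.0141]
tcp_rot: [-90.0, -0.0, -151.0]
force: [0.2, 0.1, -0.1]
width: 0.0851
```

```bash
python3 wt.py .009 .022 w7.png; python3 tips.py s7.png
```

```text
obj (array([ 664.2, -129.3]), array([97.7, 66.6]), -61.2, 13.3, 36440) ee [ 659.4 -126.6  -13.2] yaw -151.0
world d [ 4.8 -2.7] tool dx -2.9 dz 4.8
1 137 [ 5. 13. 14. 14. 15. 17. 17. 17. 19. 19.]
-1 164 [ 4.  4.  6. 15. 15. 17. 18. 19. 20. 21.]
ee [ 0.65983093 -0.12658535 -0.01260217] 0.08527580910569342 px 282 261
```

View pics/w7.png

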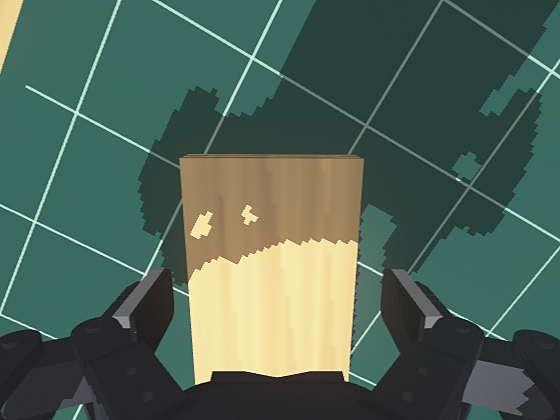

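Call:
servo_tool --grip '[100,60,55,55,55]' --pt "0.1 0.06 0" --pt "0 0 0" --pt "0 0 0" --pt "0 0 0" --pt "0 0 0" --spin '[0,0,0,0,0]'

```text
clock: 10.32
ee_pos: [0.6626, -0.1249, -0.0124]
tcp_rot: [-89.9, 0.1, -151.0]
force: [-0.5, 0.7, 5.7]
width: 0.0649
```

Call:
servo_tool --grip '[55,55,55,55,55]' --pt "0 0 0" --pt "0 0 0.4" --pt "0 0 0.9" --pt "0 0 1" --pt "0 0 1" --spin '[0,0,0,0,0]'

```text
clock: 10.73
ee_pos: [0.6612, -0.1248, 0.07]
tcp_rot: [-90.0, -0.0, -151.0]
force: [0.2, 0.3, -1.3]
width: 0.0646
```

Run:
```python
from wt import *
im,d,P=cloud('wrist'); save('w8.png',im)
k=(abs(P[...,2]-.040)<.008)&(np.hypot(P[...,0]-.46,P[...,1]+.197)<.07); print('blue',meas(P,k,-1,1))
im,d,P=cloud('scene'); save('s8.png',im)
k=(abs(P[...,2]-.040)<.005)&(np.hypot(P[...,0]-.46,P[...,1]+.197)<.07); print('blue',meas(P,k,-1,1))
```

```text
blue None
blue (array([ 458.2, -199.4]), array([90.9, 54.4]), -22.7, 40.9, 352)
```

View pics/w8.png

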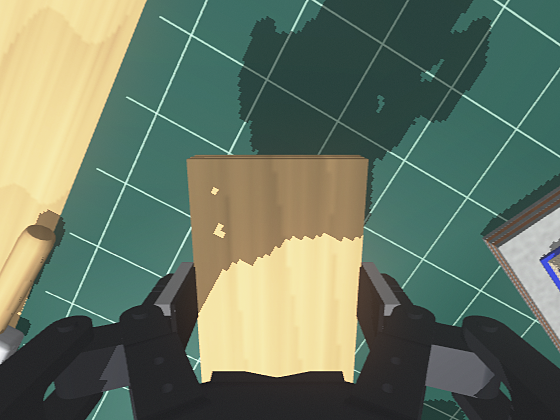

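View pics/s8.png

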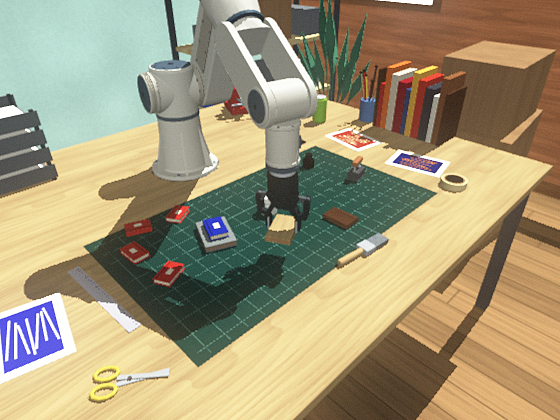

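Scene view: blue book flat on the grey base at pixel (215,227), measured centre within about 2 mm. Carry the pale board over.

Call:
servo_tool --grip '[55,55,55,55,55]' --pt "-0.8 -0.29 0" --pt "-0.8 -0.29 0" --pt "-0.8 -0.29 0" --pt "-0.8 -0.29 0" --pt "-0.8 -0.29 0" --spin '[0.77,0.77,0.77,0.77,0.77]'

```text
clock: 11.25
ee_pos: [0.5602, -0.1612, 0.0686]
tcp_rot: [-90.0, -0.0, -131.6]
force: [0.4, -0.3, -0.9]
width: 0.0651
```

Call:
servo_tool --grip '[55,55,55,55,55]' --pt "-0.8 -0.29 0" --pt "-0.8 -0.29 0" --pt "-0.8 -0.29 0" --pt "-0.8 -0.29 0" --pt "-0.8 -0.29 0" --spin '[0.77,0.77,0.77,0.77,0.77]'

```text
clock: 11.67
ee_pos: [0.4603, -0.1974, 0.0687]
tcp_rot: [-90.0, -0.0, -112.3]
force: [-0.1, 0.2, -1.2]
width: 0.0651
```

Call:
servo_tool --grip '[55,55]' --pt "0 0 -0.3" --pt "0 0 -0.2" --spin '[0,0]'

```text
clock: 11.83
ee_pos: [0.4608, -0.1975, 0.0561]
tcp_rot: [-90.0, 0.0, -112.6]
force: [0.1, 0.8, -1.3]
width: 0.0647
```

Call:
servo_tool --grip '[55,55,55,55,55]' --pt "0 0 -0.45" --pt "0 0 -0.35" --pt "0 0 -0.2" --pt "0 0 -0.08" --pt "0 0 0" --spin '[0,0,0,0,0]'

```text
clock: 12.25
ee_pos: [0.4616, -0.1969, 0.0285]
tcp_rot: [-90.1, 0.0, -112.5]
force: [-0.4, 0.1, -0.6]
width: 0.0649
```

Run:
```python
from wt import *
im,P,r=run(.045,.075,'w9.png')
im,d,P=cloud('scene'); save('s9.png',cv2.resize(im[180:270,155:275],(720,540),interpolation=cv2.INTER_CUBIC))
```

```text
obj (array([ 467., -198.]), array([97.6, 92.7]), -22.5, 54.2, 39072) ee [ 461.8 -197.1   29. ] yaw -112.5
world d [ 5.2 -0.9] tool dx -1.2 dz 5.1
```

View pics/s9.png

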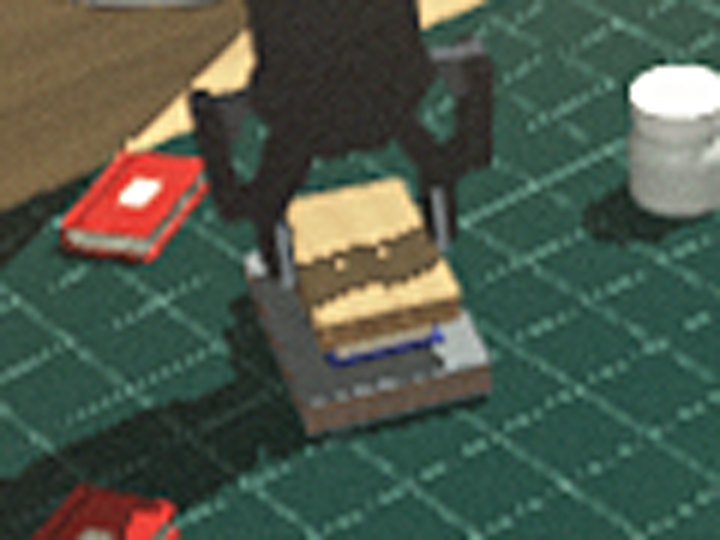

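Call:
servo_tool --grip '[55,55,55]' --pt "-0.07 0 -0.04" --pt "0 0 -0.03" --pt "0 0 0" --spin '[0,0,0]'

```text
clock: 12.6
ee_pos: [0.4599, -0.1974, 0.0278]
tcp_rot: [-90.0, -0.0, -112.5]
force: [-0.2, 0.4, -0.7]
width: 0.0651
```

Call:
servo_tool --grip '[55,55,55]' --pt "0 0 -0.04" --pt "0 0 -0.03" --pt "0 0 0" --spin '[0,0,0]'

```text
clock: 12.85
ee_pos: [0.4601, -0.1974, 0.0274]
tcp_rot: [-90.0, 0.0, -112.5]
force: [-6.2, 2.2, 22.2]
width: 0.065
```

Call:
servo_tool --grip '[70,90,100,100,100]' --pt "0 0 0" --pt "0 0 0" --pt "0 0 0.3" --pt "0 0 0.8" --pt "0 0 1" --spin '[0,0,0,0,0]'

```text
clock: 13.27
ee_pos: [0.4589, -0.1969, 0.0782]
tcp_rot: [-90.2, 0.0, -112.5]
force: [-0.7, 0.7, -0.4]
width: 0.0855
```

Call:
servo_tool --grip '[100,100,100,100,100]' --pt "0.2 -0.8 0.8" --pt "0.2 -0.8 0.4" --pt "0.2 -0.8 0" --pt "0.2 -0.8 0" --pt "0.2 -0.8 0" --spin '[-0.9,-0.9,-0.9,-0.9,-0.9]'

```text
clock: 13.68
ee_pos: [0.4854, -0.2985, 0.1094]
tcp_rot: [-89.9, 0.0, -135.2]
force: [0.8, -0.2, 0.2]
width: 0.0853
```

Call:
servo_tool --grip '[100,100,100,100,100]' --pt "0.25 -0.8 0" --pt "0.25 -0.8 0" --pt "0.25 -0.8 0" --pt "0.25 -0.8 0" --pt "0 0 0" --spin '[-0.9,-0.9,-0.9,-0.9,0]'

```text
clock: 14.1
ee_pos: [0.5113, -0.3809, 0.1092]
tcp_rot: [-89.8, 0.1, -153.4]
force: [-1.4, 0.5, 0.8]
width: 0.0855
```

Run:
```python
from wt import *
im,P,r=run(.008,.022,'w10.png',rad=.06,c=(.511,-.382))
im,d,P=cloud('top'); save('t10.png',im)
im,d,P=cloud('scene'); save('s10.png',cv2.resize(im[160:310,75:275],(800,600),interpolation=cv2.INTER_CUBIC))
k=(abs(P[...,2]-.055)<.005)&(np.hypot(P[...,0]-.46,P[...,1]+.197)<.07); print('pale',meas(P,k,-1,1))
```

```text
obj (array([ 511.5, -382.8]), array([74.4, 48.1]), -63.1, 14.3, 6319) ee [ 510.4 -379.   108.8] yaw -153.1
world d [ 1.1 -3.8] tool dx 0.7 dz 3.8
pale (array([ 457.5, -198.5]), array([114.4,  66.6]), -22.9, 55.9, 539)
```

View pics/s10.png

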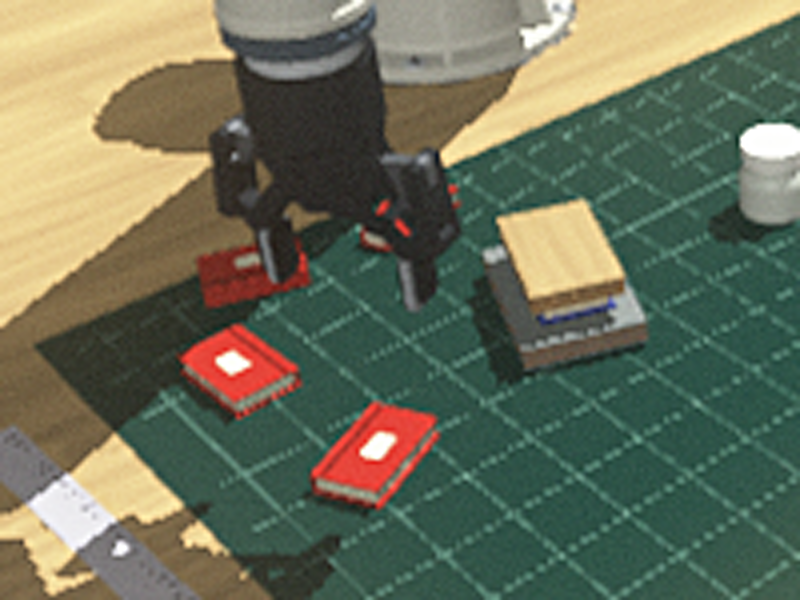

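View pics/w10.png

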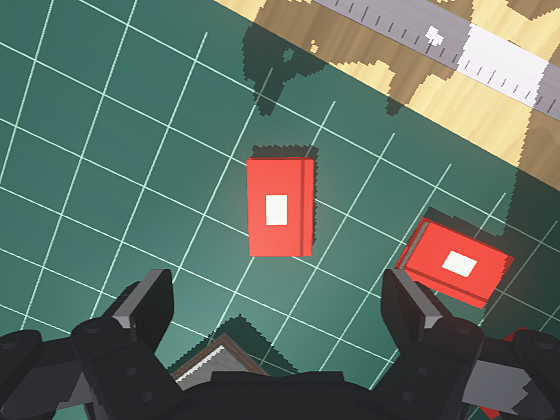

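View pics/t10.png

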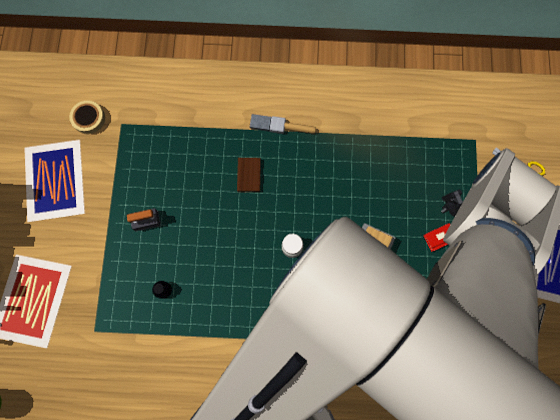

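Call:
servo_tool --grip '[100,100,100,100,100]' --pt "0.03 -0.12 -0.9" --pt "0 0 -0.9" --pt "0 0 -0.9" --pt "0 0 -0.8" --pt "0 0 -0.6" --spin '[0,0,0,0,0]'

```text
clock: 14.67
ee_pos: [0.5097, -0.3786, 0.0044]
tcp_rot: [-90.1, -0.1, -152.9]
force: [-0.1, -0.6, -0.8]
width: 0.0855
```

Call:
servo_tool --grip '[100,100,100]' --pt "0 0 -0.4" --pt "0 0 -0.2" --pt "0 0 0" --spin '[0,0,0]'

```text
clock: 14.92
ee_pos: [0.5102, -0.3795, -0.0098]
tcp_rot: [-90.1, -0.0, -153.0]
force: [-0.3, 0.9, 1.0]
width: 0.0853
```

```bash
python3 wt.py .009 .022 w11.png; python3 tips.py s11.png
```

```text
obj (array([ 511.4, -383.1]), array([74.6, 48.3]), -63.1, 14.3, 19658) ee [ 510.7 -380.    -8.9] yaw -153.0
world d [ 0.7 -3.1] tool dx 0.8 dz 3.1
1 152 [ 4.  4.  4.  4.  4. 19. 19. 19. 20. 20.]
-1 177 [19. 21. 22. 22. 24. 24. 24. 24. 24. 26.]
ee [ 0.51111966 -0.38041785 -0.00830726] 0.08553046102630457 px 171 278
```

View pics/w11.png

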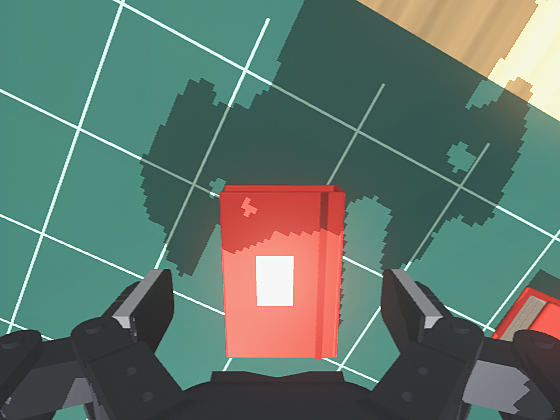

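Call:
servo_tool --grip '[100,50,40,40,40]' --pt "0.02 -0.1 -0.06" --pt "0 0 0" --pt "0 0 0" --pt "0 0 0" --pt "0 0 0" --spin '[0,0,0,0,0]'

```text
clock: 15.43
ee_pos: [0.5115, -0.3831, -0.01]
tcp_rot: [-90.0, 0.0, -153.0]
force: [0.3, -0.0, 5.2]
width: 0.047
```

Call:
servo_tool --grip '[40,40]' --pt "0 0 0" --pt "0 0 0" --spin '[0,0]'

```text
clock: 15.6
ee_pos: [0.5114, -0.3831, -0.01]
tcp_rot: [-90.0, 0.0, -153.0]
force: [-1.8, 0.3, 5.4]
width: 0.0472
```

Call:
servo_tool --grip '[40,40,40,40,40]' --pt "0 0 0.4" --pt "0 0 0.9" --pt "0 0 1" --pt "0 0 1" --pt "0 0 0.6" --spin '[0,0,0,0,0]'

```text
clock: 16.02
ee_pos: [0.512, -0.3834, 0.0899]
tcp_rot: [-89.9, 0.1, -153.0]
force: [0.3, -0.7, -1.1]
width: 0.047
```

Call:
servo_tool --grip '[40,40,40,40,40]' --pt "-0.2 0.74 0" --pt "-0.2 0.74 0" --pt "-0.2 0.74 0" --pt "-0.2 0.74 0" --pt "-0.2 0.74 0" --spin '[0.82,0.82,0.82,0.82,0.82]'

```text
clock: 16.43
ee_pos: [0.4858, -0.2895, 0.0874]
tcp_rot: [-90.0, 0.0, -132.3]
force: [-0.2, -0.1, 0.4]
width: 0.0473
```

Call:
servo_tool --grip '[40,40,40,40,40]' --pt "-0.2 0.74 0" --pt "-0.2 0.74 0" --pt "-0.2 0.74 0" --pt "-0.2 0.74 0" --pt "-0.2 0.74 0" --spin '[0.8,0.8,0.8,0.8,0.8]'

```text
clock: 16.85
ee_pos: [0.4608, -0.197, 0.0874]
tcp_rot: [-90.0, 0.0, -112.3]
force: [0.1, 1.1, -0.3]
width: 0.0471
```

Call:
servo_tool --grip '[40]' --pt "0 0 0" --spin '[0]'

```text
clock: 16.93
ee_pos: [0.4595, -0.1951, 0.087]
tcp_rot: [-90.1, 0.0, -112.2]
force: [-0.7, 0.1, 0.3]
width: 0.0472
```

Run:
```python
from wt import *
im,P,r=run(.075,.125,'w12.png')
k=(abs(P[...,2]-.054)<.007)&(np.hypot(P[...,0]-.46,P[...,1]+.197)<.07); print('pale',meas(P,k,-1,1))
```

```text
obj (array([ 460.4, -194.4]), array([75. , 74.8]), -22.0, 111.3, 21950) ee [ 460.6 -196.6   87.3] yaw -112.4
world d [-0.2  2.2] tool dx -1.9 dz -1.0
pale (array([ 480.4, -204.6]), array([66.3, 65.3]), 67.4, 53.3, 6373)
```

View pics/w12.png

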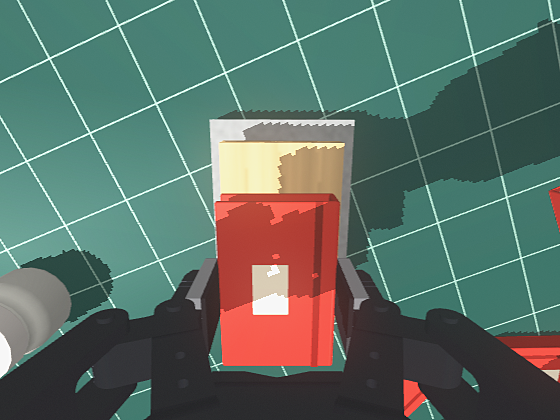

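Call:
servo_tool --grip '[40,40,40,40,40]' --pt "0.02 -0.03 -0.6" --pt "0 0 -0.5" --pt "0 0 -0.3" --pt "0 0 -0.15" --pt "0 0 0" --spin '[0,0,0,0,0]'

```text
clock: 17.4
ee_pos: [0.4614, -0.1989, 0.0476]
tcp_rot: [-90.1, -0.0, -112.6]
force: [0.3, -0.9, -0.2]
width: 0.0471
```

Call:
servo_tool --grip '[40,40]' --pt "0 0 -0.06" --pt "0 0 0" --spin '[0,0]'

```text
clock: 17.57
ee_pos: [0.462, -0.1989, 0.047]
tcp_rot: [-90.0, 0.0, -112.6]
force: [0.2, -0.0, 0.3]
width: 0.0472
```

Call:
servo_tool --grip '[40,40,40]' --pt "-0.03 0.05 -0.05" --pt "0 0 -0.02" --pt "0 0 0" --spin '[0,0,0]'

```text
clock: 17.82
ee_pos: [0.461, -0.1973, 0.0451]
tcp_rot: [-90.0, 0.0, -112.5]
force: [-0.3, -0.7, -0.6]
width: 0.0472
```

Call:
servo_tool --grip '[40,40,40]' --pt "0 0 -0.04" --pt "0 0 -0.02" --pt "0 0 0" --spin '[0,0,0]'

```text
clock: 18.07
ee_pos: [0.4611, -0.1974, 0.0449]
tcp_rot: [-90.0, 0.0, -112.5]
force: [-5.6, 2.4, 20.7]
width: 0.0474
```

Call:
servo_tool --grip '[65,90,100,100,100]' --pt "0 0 0" --pt "0 0 0" --pt "0 0 0.3" --pt "0 0 0.8" --pt "0 0 1" --spin '[0,0,0,0,0]'

```text
clock: 18.48
ee_pos: [0.4597, -0.1968, 0.0955]
tcp_rot: [-90.2, 0.0, -112.5]
force: [0.4, 0.2, 0.0]
width: 0.0857
```

Call:
servo_tool --grip '[100,100,100,100,100]' --pt "0.57 0.93 0.8" --pt "0.57 0.93 0" --pt "0.57 0.93 0" --pt "0.57 0.93 0" --pt "0.57 0.93 0" --spin '[0.4,0.4,0.4,0.4,0.4]'

```text
clock: 18.9
ee_pos: [0.5329, -0.08, 0.1166]
tcp_rot: [-90.0, 0.0, -102.4]
force: [0.1, 0.2, -0.4]
width: 0.0856
```

Call:
servo_tool --grip '[100,100,100,100,100]' --pt "0.57 0.93 0" --pt "0.57 0.93 0" --pt "0.57 0.93 0" --pt "0.57 0.93 0" --pt "0.57 0.93 0" --spin '[0.4,0.4,0.4,0.4,0.4]'

```text
clock: 19.32
ee_pos: [0.604, 0.0365, 0.1163]
tcp_rot: [-90.0, -0.0, -92.4]
force: [0.2, -1.2, 0.0]
width: 0.0854
```

Call:
servo_tool --grip '[100,100,100,100,100]' --pt "0.57 0.93 0" --pt "0.57 0.93 0" --pt "0.57 0.93 0" --pt "0.57 0.93 0" --pt "0 0 0" --spin '[0.4,0.4,0.3,0,0]'

```text
clock: 19.73
ee_pos: [0.6629, 0.1322, 0.1165]
tcp_rot: [-89.8, 0.1, -86.9]
force: [-1.5, 0.2, 1.0]
width: 0.0855
```

Run:
```python
from wt import *
im,P,r=run(.008,.022,'w13.png',rad=.065,c=(.6575,.1285))
im,d,P=cloud('top'); save('t13.png',im)
print('red',fit(P,371,248,42,.071,.008));print('pale',fit(P,371,248,42,.055,.006))
im,d,P=cloud('scene'); save('s13.png',cv2.resize(im[160:310,75:275],(800,600),interpolation=cv2.INTER_CUBIC))
```

```text
obj (array([658.1, 128. ]), array([92.4, 60.2]), 2.3, 13.2, 9115) ee [661.4 130.2 116.1] yaw -86.9
world d [-3.3 -2.2] tool dx 2.1 dz -3.5
red (array([ 462.1, -196.3]), array([74.2, 48.1]), -22.2, 71.1, 569)
pale (array([ 461.3, -196.2]), array([107. ,  66.2]), -22.5, 55.1, 475)
```

View pics/s13.png

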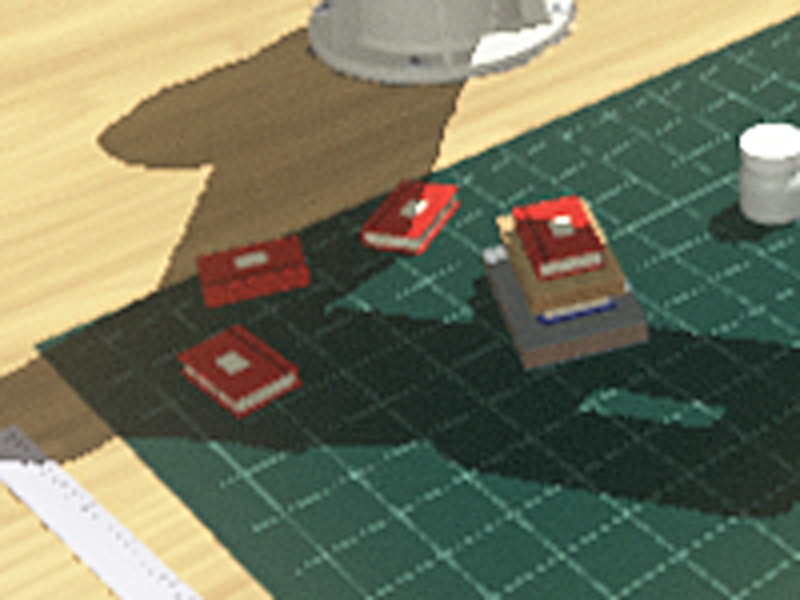

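View pics/t13.png

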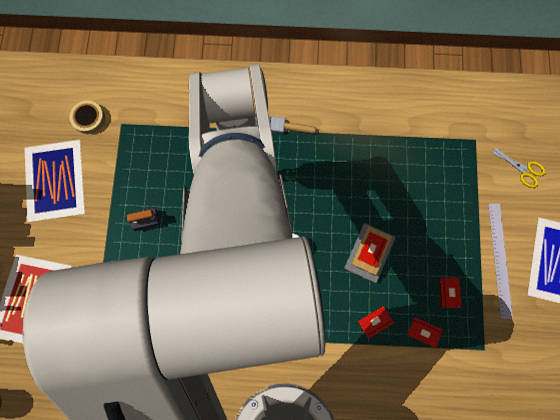

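Call:
servo_tool --grip '[100,100,100,100,100]' --pt "0 -0.04 -1" --pt "0 0 -1" --pt "0 0 -1" --pt "0 0 -0.9" --pt "0 0 -0.6" --spin '[-0.1,0,0,0,0]'

```text
clock: 20.3
ee_pos: [0.6587, 0.1256, 0.0014]
tcp_rot: [-90.2, -0.0, -87.6]
force: [0.0, -0.2, 0.4]
width: 0.0853
```

Call:
servo_tool --grip '[100,100,100]' --pt "0 0 -0.4" --pt "0 0 -0.2" --pt "0 0 0" --spin '[0,0,0]'

```text
clock: 20.55
ee_pos: [0.66, 0.1267, -0.0121]
tcp_rot: [-90.1, -0.0, -87.5]
force: [0.1, 0.3, -0.1]
width: 0.0855
```

```bash
python3 wt.py .009 .022 w14.png; python3 tips.py s14.png
```

```text
obj (array([661.9, 128. ]), array([85.2, 60.6]), 2.3, 13.2, 27982) ee [660.7 126.9 -11.2] yaw -87.5
world d [1.2 1.1] tool dx -1.0 dz 1.3
1 124 [ 4. 14. 16. 18. 18. 20. 21. 21. 23. 23.]
-1 109 [ 6. 13. 16. 17. 17. 18. 18. 18. 19. 19.]
ee [ 0.6611859   0.12708197 -0.01061005] 0.08519376772801107 px 341 223
```

View pics/w14.png

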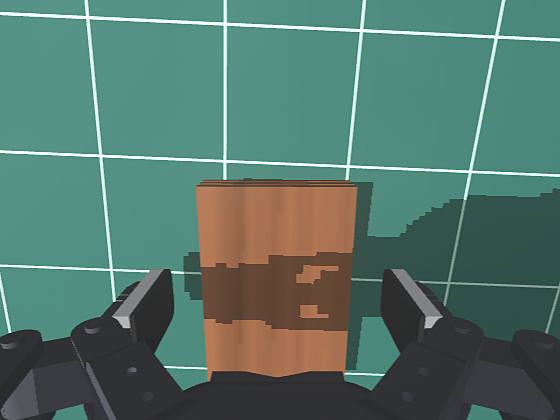

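Call:
servo_tool --grip '[100,100,55,50,50]' --pt "-0.13 0.04 -0.08" --pt "0 0 0" --pt "0 0 0" --pt "0 0 0" --pt "0 0 0" --spin '[0,0,0,0,0]'

```text
clock: 21.07
ee_pos: [0.6576, 0.1283, -0.0129]
tcp_rot: [-90.0, 0.0, -87.5]
force: [-1.1, -0.5, 3.6]
width: 0.059
```

Call:
servo_tool --grip '[50,50,50]' --pt "0 0 0" --pt "0 0 0" --pt "0 0 0" --spin '[0,0,0]'

```text
clock: 21.32
ee_pos: [0.6576, 0.1283, -0.0129]
tcp_rot: [-90.0, 0.0, -87.5]
force: [-1.5, 0.4, 5.8]
width: 0.0589
```

Call:
servo_tool --grip '[50,50,50,50,50]' --pt "0 0 0.4" --pt "0 0 0.9" --pt "0 0 1" --pt "0 0 1" --pt "0 0 1" --spin '[0,0,0,0,0]'

```text
clock: 21.73
ee_pos: [0.657, 0.1281, 0.0954]
tcp_rot: [-90.0, -0.0, -87.5]
force: [1.2, 0.4, -0.0]
width: 0.0591
```

Call:
servo_tool --grip '[50,50,50,50,50]' --pt "-0.3 -0.5 0.4" --pt "-0.54 -0.9 0" --pt "-0.54 -0.9 0" --pt "-0.54 -0.9 0" --pt "-0.54 -0.9 0" --spin '[-0.33,-0.33,-0.33,-0.33,-0.33]'

```text
clock: 22.15
ee_pos: [0.5939, 0.0241, 0.1037]
tcp_rot: [-90.0, -0.0, -95.9]
force: [0.6, -0.6, -0.9]
width: 0.0588
```

Call:
servo_tool --grip '[50,50,50,50,50]' --pt "-0.54 -0.9 0" --pt "-0.54 -0.9 0" --pt "-0.54 -0.9 0" --pt "-0.54 -0.9 0" --pt "-0.54 -0.9 0" --spin '[-0.33,-0.33,-0.33,-0.33,-0.33]'

```text
clock: 22.57
ee_pos: [0.5263, -0.0882, 0.1037]
tcp_rot: [-90.0, -0.0, -104.2]
force: [0.3, -1.1, -1.3]
width: 0.059
```

Call:
servo_tool --grip '[50,50,50,50,50]' --pt "-0.54 -0.9 0" --pt "-0.54 -0.9 0" --pt "-0.54 -0.9 0" --pt "-0.54 -0.9 0" --pt "-0.4 -0.7 0" --spin '[-0.33,-0.33,-0.33,-0.33,-0.33]'

```text
clock: 22.98
ee_pos: [0.4618, -0.1958, 0.1036]
tcp_rot: [-90.1, -0.0, -112.5]
force: [0.0, -0.0, -0.8]
width: 0.0594
```

Call:
servo_tool --grip '[50,50,50,50,50]' --pt "0 -0.02 -0.6" --pt "0 0 -0.5" --pt "0 0 -0.4" --pt "0 0 -0.2" --pt "0 0 0" --spin '[0,0,0,0,0]'

```text
clock: 23.4
ee_pos: [0.463, -0.1945, 0.0603]
tcp_rot: [-90.1, -0.0, -112.3]
force: [0.0, 0.1, -0.9]
width: 0.059
```

Run:
```python
from wt import *
im,P,r=run(.075,.105,'w15.png')
im,d,P=cloud('scene'); save('s15.png',cv2.resize(im[170:270,155:275],(720,600),interpolation=cv2.INTER_CUBIC))
```

```text
obj (array([ 466.5, -194.7]), array([86.9, 86.6]), 67.8, 86.5, 32233) ee [ 463.6 -194.6   60.9] yaw -112.3
world d [ 2.9 -0.1] tool dx -1.0 dz 2.7
```

View pics/w15.png

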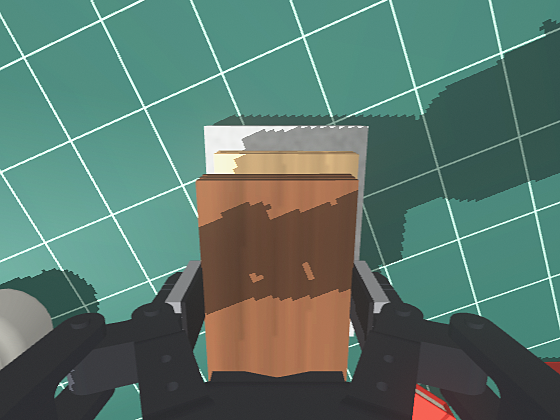

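View pics/s15.png

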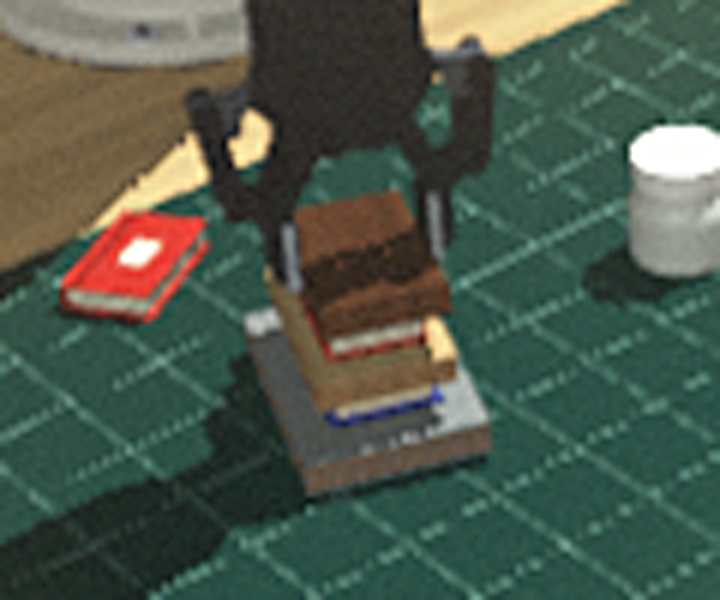

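Call:
servo_tool --grip '[50,50,50]' --pt "-0.05 -0.09 -0.05" --pt "0 0 -0.03" --pt "0 0 0" --spin '[0,0,0]'

```text
clock: 23.75
ee_pos: [0.4632, -0.1972, 0.0597]
tcp_rot: [-90.0, -0.0, -112.3]
force: [0.4, -0.7, -1.9]
width: 0.0589
```

Call:
servo_tool --grip '[50,50,50]' --pt "0 0 -0.03" --pt "0 0 -0.02" --pt "0 0 0" --spin '[0,0,0]'

```text
clock: 24.0
ee_pos: [0.463, -0.1971, 0.0582]
tcp_rot: [-90.0, 0.0, -112.3]
force: [0.0, -0.3, -1.2]
width: 0.0594
```

Call:
servo_tool --grip '[50,50,50]' --pt "-0.02 0 -0.03" --pt "0 0 -0.02" --pt "0 0 0" --spin '[0,0,0]'

```text
clock: 24.25
ee_pos: [0.463, -0.1971, 0.058]
tcp_rot: [-89.9, 0.0, -112.3]
force: [-2.2, 2.8, 14.7]
width: 0.0595
```

Call:
servo_tool --grip '[70,90,100,100,100]' --pt "0 0 0" --pt "0 0 0" --pt "0 0 0.3" --pt "0 0 0.8" --pt "0 0 1" --spin '[0,0,0,0,0]'

```text
clock: 24.67
ee_pos: [0.4612, -0.1966, 0.1091]
tcp_rot: [-90.2, 0.0, -112.3]
force: [-0.1, -0.2, -0.3]
width: 0.0852
```

Call:
servo_tool --grip '[100,100,100,100,100]' --pt "0.09 0.9 0.5" --pt "0.09 0.9 0" --pt "0.09 0.9 0" --pt "0.09 0.9 0" --pt "0.09 0.9 0" --spin '[0.97,0.97,0.97,0.97,0.97]'

```text
clock: 25.08
ee_pos: [0.4738, -0.0837, 0.1226]
tcp_rot: [-90.0, -0.0, -87.8]
force: [-0.4, 0.6, 0.0]
width: 0.0854
```

Call:
servo_tool --grip '[100,100,100,100,100]' --pt "0.09 0.9 0" --pt "0.09 0.9 0" --pt "0.09 0.9 0" --pt "0.09 0.9 0" --pt "0.09 0.9 0" --spin '[0.97,0.97,0.97,0.97,0.97]'

```text
clock: 25.5
ee_pos: [0.485, 0.029, 0.1224]
tcp_rot: [-90.0, -0.0, -63.5]
force: [0.3, 0.1, 0.1]
width: 0.0852
```

Call:
servo_tool --grip '[100,100,100,100,100]' --pt "0.09 0.9 0" --pt "0.09 0.9 0" --pt "0.09 0.9 0" --pt "0.09 0.9 0" --pt "0.09 0.9 0" --spin '[0.97,0.97,0.97,0.97,0.97]'

```text
clock: 25.92
ee_pos: [0.4962, 0.1415, 0.1224]
tcp_rot: [-90.0, -0.0, -39.3]
force: [0.1, 0.5, -0.2]
width: 0.0855
```

Call:
servo_tool --grip '[100,100,100,100,100]' --pt "0.09 0.9 0" --pt "0.09 0.9 0" --pt "0.09 0.9 0" --pt "0.09 0.9 0" --pt "0.09 0.9 0" --spin '[0.97,0.97,0.97,0.97,0.97]'

```text
clock: 26.33
ee_pos: [0.5074, 0.254, 0.1224]
tcp_rot: [-90.0, -0.0, -15.0]
force: [0.5, 0.6, -0.2]
width: 0.085
```

Call:
servo_tool --grip '[100,100,100,100,100]' --pt "0.09 0.9 0" --pt "0.09 0.9 0" --pt "0.09 0.9 0" --pt "0.09 0.9 0" --pt "0.09 0.9 0" --spin '[0.97,0.97,0.97,0.97,0.97]'

```text
clock: 26.75
ee_pos: [0.5186, 0.3665, 0.1223]
tcp_rot: [-90.0, 0.0, 9.2]
force: [0.2, -0.1, -0.6]
width: 0.0853
```

Call:
servo_tool --grip '[100,100]' --pt "0.05 0.9 0" --pt "0 0 0" --spin '[0.97,0]'

```text
clock: 26.92
ee_pos: [0.5203, 0.3917, 0.1225]
tcp_rot: [-89.9, -0.1, 14.2]
force: [-0.2, -0.4, 0.6]
width: 0.0856
```

Run:
```python
from wt import *
im,P,r=run(.060,.085,'w16.png',rad=.05,c=(.52,.389))
k=(abs(P[...,2]-.031)<.006)&(np.hypot(P[...,0]-.52,P[...,1]-.389)<.045); print('block',meas(P,k,-1,1))
im,d,P=cloud('top'); save('t16.png',im)
for z in (.022,.055,.071,.086): 
  try: print(z,fit(P,371,248,45,z,.006))
  except Exception as e: print(z,e)
im,d,P=cloud('scene'); save('s16.png',cv2.resize(im[170:270,155:275],(720,600),interpolation=cv2.INTER_CUBIC))
```

```text
obj (array([520. , 390.3]), array([63.4, 20.1]), -74.2, 68.8, 3030) ee [519.9 389.7 122.2] yaw 14.0
world d [0.1 0.6] tool dx 0.2 dz 0.6
block (array([520.1, 389.8]), array([68.1, 42.1]), -74.2, 30.1, 2579)
0.022 (array([ 454.6, -193.8]), array([118.1,  87.7]), -21.5, 22.1, 396)
0.055 (array([ 418. , -177.3]), array([62.6, 12.8]), 67.4, 54.7, 116)
0.071 attempt to get argmax of an empty sequence
0.086 (array([ 463.2, -195.9]), array([93.8, 60.3]), -21.8, 86.0, 891)
```

View pics/w16.png

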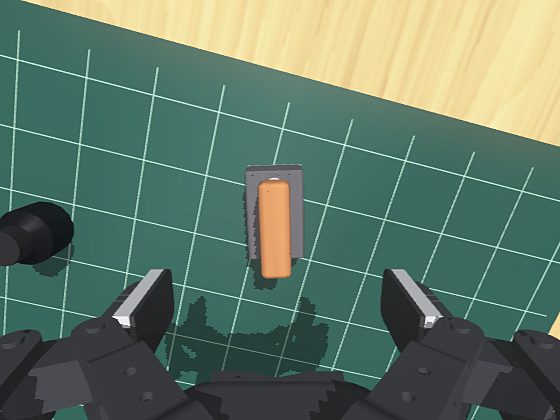

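View pics/s16.png

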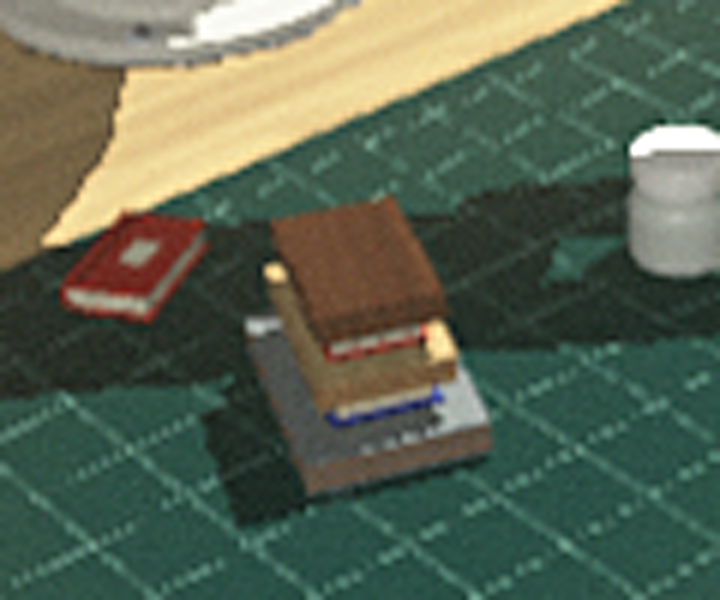

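View pics/t16.png

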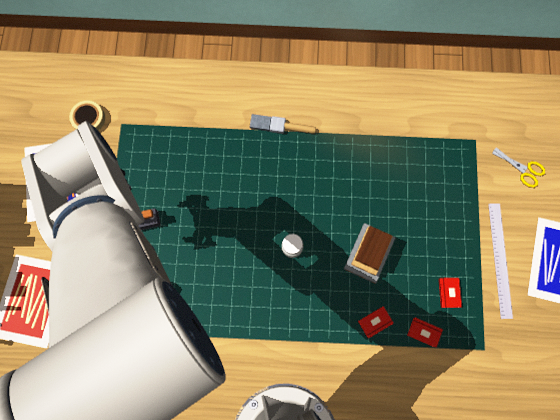

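Call:
servo_tool --grip '[100,100,100,100,100]' --pt "0 0 -0.9" --pt "0 0 -0.9" --pt "0 0 -0.8" --pt "0 0 -0.6" --pt "0 0 -0.3" --spin '[0.3,0,0,0,0]'

```text
clock: 27.48
ee_pos: [0.5189, 0.3858, 0.0325]
tcp_rot: [-90.1, 0.2, 15.2]
force: [-0.3, -0.5, 1.0]
width: 0.0854
```

Call:
servo_tool --grip '[60,60,60,60]' --pt "0 0 0" --pt "0 0 0" --pt "0 0 0" --pt "0 0 0" --spin '[0,0,0,0]'

```text
clock: 27.82
ee_pos: [0.5207, 0.3882, 0.0357]
tcp_rot: [-90.0, -0.1, 15.3]
force: [-0.5, -0.4, -0.3]
width: 0.0513
```

```bash
python3 - <<'E'
from wt import *
im,P,r=run(.060,.085,'w17.png',rad=.05,c=(.52,.389))
E
python3 tips.py s17.png
```

```text
obj (array([520.2, 390.1]), array([64. , 20.1]), -74.2, 68.8, 7648) ee [520.6 388.2  35.6] yaw 15.3
world d [-0.4  1.9] tool dx 0.1 dz 1.9
1 104 [ 5. 10. 15. 20. 28. 53. 55. 57. 58. 60.]
-1 84 [ 5.  6. 30. 32. 32. 34. 34. 52. 53. 55.]
ee [0.52050639 0.38822861 0.03548605] 0.05123091198778816 px 356 168
```

View pics/w17.png

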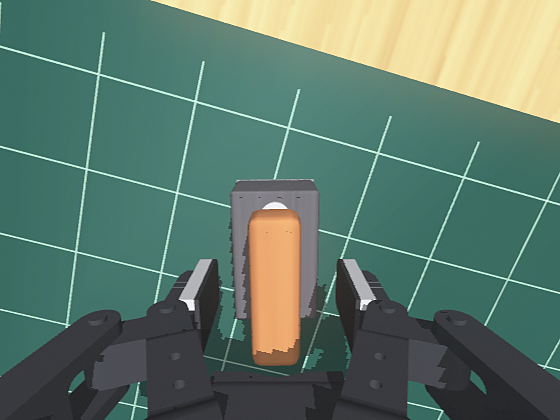

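View pics/s17.png

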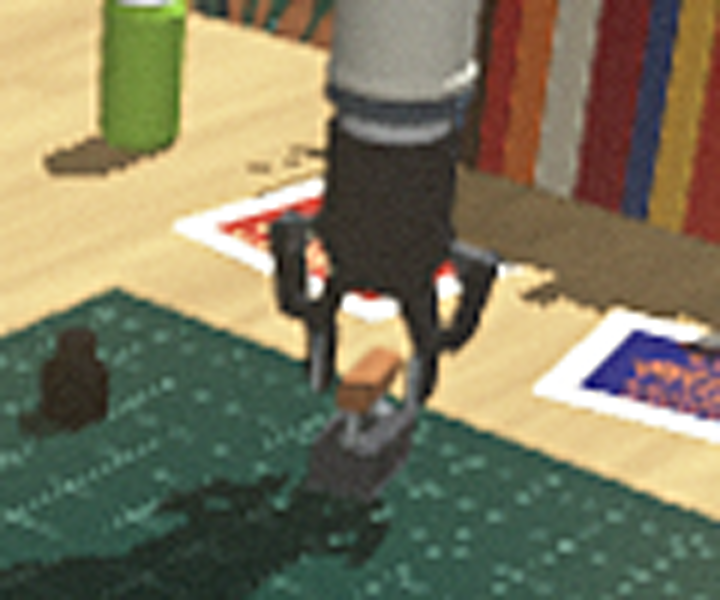

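Call:
servo_tool --grip '[60,30,12,10,10]' --pt "0 0.07 -0.08" --pt "0 0 0" --pt "0 0 0" --pt "0 0 0" --pt "0 0 0" --spin '[0.08,0,0,0,0]' --force 80

```text
clock: 28.33
ee_pos: [0.5198, 0.3897, 0.0326]
tcp_rot: [-90.0, 0.0, 15.7]
force: [-1.5, -1.0, 3.2]
width: 0.0184
```

Call:
servo_tool --grip '[10,10,10]' --pt "0 0 0" --pt "0 0 0" --pt "0 0 0" --spin '[0,0,0]'

```text
clock: 28.58
ee_pos: [0.5198, 0.3897, 0.0326]
tcp_rot: [-90.0, 0.0, 15.7]
force: [-2.2, -0.9, 5.5]
width: 0.0185
```

Call:
servo_tool --grip '[10,10,10,10,10]' --pt "0 0 0.2" --pt "0 0 0.4" --pt "0 0 0.6" --pt "0 0 0.7" --pt "0 0 0.7" --spin '[0,0,0,0,0]'

```text
clock: 29.0
ee_pos: [0.5196, 0.3891, 0.0978]
tcp_rot: [-90.0, 0.1, 15.7]
force: [-0.3, -0.0, -6.2]
width: 0.0188
```

Call:
servo_tool --grip '[10,10,10,10,10]' --pt "0 0 0.7" --pt "0 0 0.7" --pt "0 0 0.6" --pt "0 0 0.3" --pt "0 0 0" --spin '[0,0,0,0,0]'

```text
clock: 29.42
ee_pos: [0.5209, 0.3901, 0.1569]
tcp_rot: [-89.9, -0.2, 15.7]
force: [0.5, -0.4, -6.9]
width: 0.0182
```

```bash
python3 tips.py s18.png
```

```text
1 156 [  5. 127. 128. 128. 131. 134. 135. 137. 138. 138.]
-1 111 [  5.   5. 155. 156. 156. 156. 156. 157. 157. 157.]
ee [0.52027065 0.38974094 0.15548112] 0.018907619065840788 px 360 137
```

View pics/s18.png

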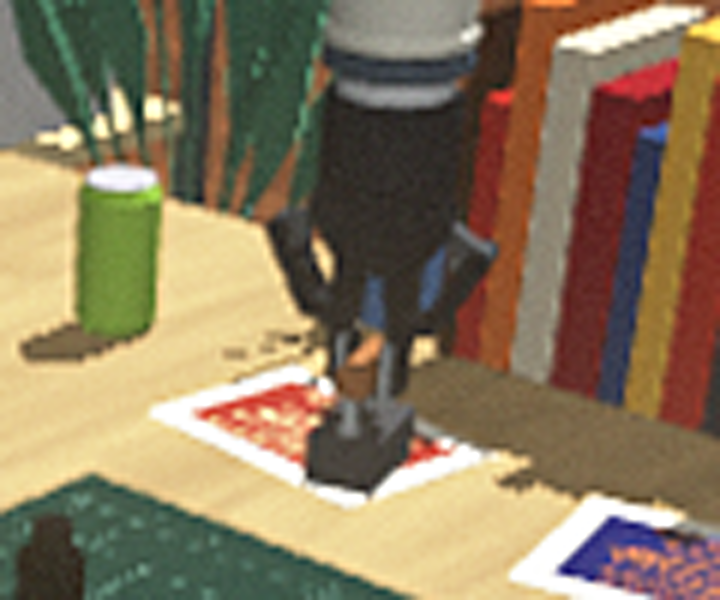

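Call:
servo_tool --grip '[10,10,10,10,10]' --pt "-0.03 -0.3 0" --pt "-0.06 -0.6 0" --pt "-0.08 -0.8 0" --pt "-0.08 -0.8 0" --pt "-0.08 -0.8 0" --spin '[0.2,0.35,0.35,0.35,0.35]'

```text
clock: 29.88
ee_pos: [0.5106, 0.3058, 0.1533]
tcp_rot: [-90.0, 0.1, 23.8]
force: [0.3, 0.2, -6.2]
width: 0.0185
```

Call:
servo_tool --grip '[10,10,10,10,10]' --pt "-0.08 -0.8 0" --pt "-0.08 -0.8 0" --pt "-0.08 -0.8 0" --pt "-0.08 -0.8 0" --pt "-0.08 -0.8 0" --spin '[0.35,0.35,0.35,0.35,0.35]'

```text
clock: 30.3
ee_pos: [0.5006, 0.2058, 0.1536]
tcp_rot: [-90.0, 0.1, 32.6]
force: [0.3, -0.4, -6.0]
width: 0.0188
```

Call:
servo_tool --grip '[10,10,10,10,10]' --pt "-0.08 -0.8 0" --pt "-0.08 -0.8 0" --pt "-0.08 -0.8 0" --pt "-0.08 -0.8 0" --pt "-0.08 -0.8 0" --spin '[0.35,0.35,0.35,0.35,0.35]'

```text
clock: 30.72
ee_pos: [0.4906, 0.106, 0.1537]
tcp_rot: [-89.9, 0.1, 41.3]
force: [0.7, -0.3, -6.8]
width: 0.0184
```

Call:
servo_tool --grip '[10,10,10,10,10]' --pt "-0.08 -0.8 0" --pt "-0.08 -0.8 0" --pt "-0.08 -0.8 0" --pt "-0.08 -0.8 0" --pt "-0.08 -0.8 0" --spin '[0.35,0.35,0.35,0.35,0.35]'

```text
clock: 31.13
ee_pos: [0.4806, 0.0061, 0.1538]
tcp_rot: [-89.9, 0.1, 50.1]
force: [0.1, 0.1, -6.8]
width: 0.0184
```

Call:
servo_tool --grip '[10,10,10,10,10]' --pt "-0.08 -0.8 0" --pt "-0.08 -0.8 0" --pt "-0.08 -0.8 0" --pt "-0.08 -0.8 0" --pt "-0.08 -0.8 0" --spin '[0.35,0.35,0.35,0.35,0.35]'

```text
clock: 31.55
ee_pos: [0.4706, -0.0937, 0.1538]
tcp_rot: [-89.9, 0.0, 58.8]
force: [0.0, 0.4, -7.5]
width: 0.0187
```

Call:
servo_tool --grip '[10,10,10,10,10]' --pt "-0.08 -0.8 0" --pt "-0.08 -0.8 0" --pt "-0.08 -0.7 0" --pt "-0.05 -0.5 0" --pt "-0.02 -0.2 0" --spin '[0.35,0.35,0.35,0.35,0.2]'

```text
clock: 31.97
ee_pos: [0.463, -0.1693, 0.1538]
tcp_rot: [-89.9, 0.0, 66.8]
force: [0.2, 0.1, -6.7]
width: 0.0185
```

Call:
servo_tool --grip '[10,10,10,10,10]' --pt "0 -0.4 -0.2" --pt "0 -0.4 -0.3" --pt "0 -0.27 -0.3" --pt "0 0 -0.2" --pt "0 0 0" --spin '[0.13,0.13,0,0,0]'

```text
clock: 32.38
ee_pos: [0.4626, -0.1941, 0.1281]
tcp_rot: [-89.8, -0.0, 68.0]
force: [-0.2, -0.2, -5.9]
width: 0.0186
```

Run:
```python
from wt import *
im,P,r=run(.150,.190,'w19.png',rad=.06)
st=manip.state();e=st['ee_pos']
k=(abs(P[...,2]-.085)<.006)&(np.hypot(P[...,0]-.463,P[...,1]+.196)<.06); print('dark',meas(P,k,-1,1))
k=(abs(P[...,2]-.128)<.007)&(np.hypot(P[...,0]-.463,P[...,1]+.196)<.05); print('block',meas(P,k,-1,1))
im,d,P=cloud('scene'); save('s19.png',cv2.resize(im[150:270,135:295],(800,600),interpolation=cv2.INTER_CUBIC))
```

```text
obj (array([ 461.3, -196.1]), array([64.1, 45.1]), -42.4, 164.8, 12421) ee [ 463.  -194.   128.8] yaw 68.0
world d [-1.7 -2.1] tool dx -2.6 dz 0.8
dark (array([ 451.5, -191.6]), array([66.6, 60.4]), -22.1, 84.2, 3713)
block (array([ 448.5, -187.7]), array([42.1, 35.7]), 67.6, 125.7, 3490)
```

View pics/w19.png

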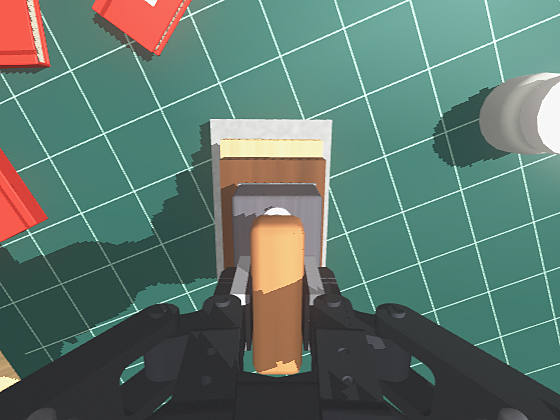

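View pics/s19.png

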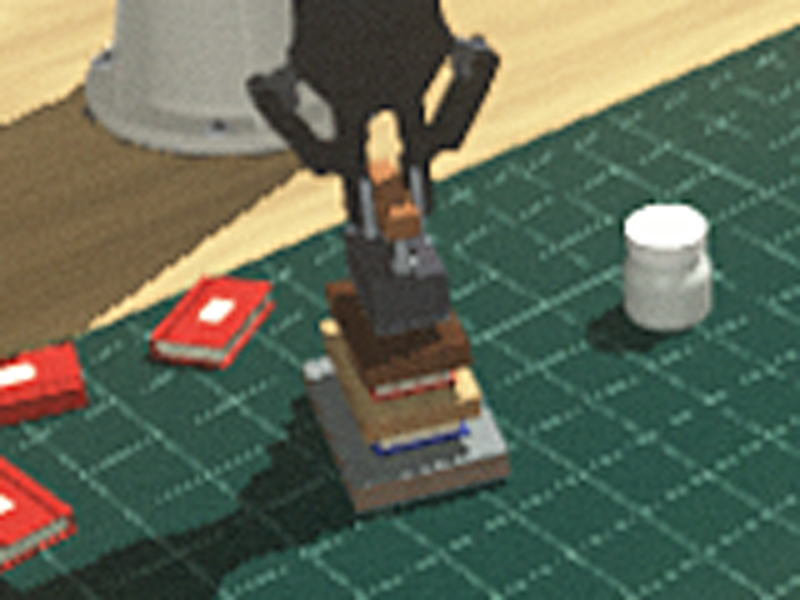

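Call:
servo_tool --grip '[10,10,10,10,10]' --pt "-0.01 -0.09 -0.08" --pt "0 0 -0.08" --pt "0 0 -0.08" --pt "0 0 -0.05" --pt "0 0 0" --spin '[0,0,0,0,0]'

```text
clock: 32.9
ee_pos: [0.4636, -0.1967, 0.1225]
tcp_rot: [-90.0, -0.0, 68.0]
force: [0.5, 0.9, -6.5]
width: 0.0185
```

Call:
servo_tool --grip '[10,10,10]' --pt "0 0 -0.05" --pt "0 0 -0.03" --pt "0 0 0" --spin '[0,0,0]'

```text
clock: 33.15
ee_pos: [0.4637, -0.1968, 0.1206]
tcp_rot: [-90.0, 0.0, 68.0]
force: [0.8, 0.0, -6.4]
width: 0.0185
```

Call:
servo_tool --grip '[10,10,10]' --pt "0 0 -0.04" --pt "0 0 -0.03" --pt "0 0 0" --spin '[0,0,0]'

```text
clock: 33.4
ee_pos: [0.4636, -0.1968, 0.1188]
tcp_rot: [-90.0, 0.0, 68.0]
force: [0.5, 0.6, -6.2]
width: 0.0184
```

Call:
servo_tool --grip '[10,10,10]' --pt "0 0 -0.03" --pt "0 0 -0.02" --pt "0 0 0" --spin '[0,0,0]'

```text
clock: 33.65
ee_pos: [0.4639, -0.197, 0.1185]
tcp_rot: [-90.0, 0.0, 68.0]
force: [-2.9, 1.3, 5.8]
width: 0.0188
```

Call:
servo_tool --grip '[20,30,45,70,90]' --pt "0 0 0" --pt "0 0 0" --pt "0 0 0" --pt "0 0 0" --pt "0 0 0" --spin '[0,0,0,0,0]'

```text
clock: 34.07
ee_pos: [0.4641, -0.197, 0.1179]
tcp_rot: [-90.0, 0.0, 68.0]
force: [-0.5, 0.2, -0.6]
width: 0.0613
```

Call:
servo_tool --grip '[100,100,100,100,100]' --pt "0 0 0.3" --pt "0 0 0.7" --pt "0 0 1" --pt "0 0 1" --pt "0 0 1" --spin '[0,0,0,0,0]'

```text
clock: 34.48
ee_pos: [0.4636, -0.1968, 0.2192]
tcp_rot: [-90.0, -0.0, 68.0]
force: [0.5, -0.6, -0.4]
width: 0.0857
```

Call:
servo_tool --grip '[100,100,100,100,100]' --pt "0.3 0.9 0" --pt "0.3 0.9 0" --pt "0.3 0.9 0" --pt "0.3 0.9 0" --pt "0.3 0.9 0" --spin '[0,0,0,0,0]'

```text
clock: 34.9
ee_pos: [0.5016, -0.0834, 0.2185]
tcp_rot: [-90.0, -0.0, 68.0]
force: [0.4, -0.4, -0.1]
width: 0.0854
```

Call:
servo_tool --grip '[100,100,100,100,100]' --pt "0.3 0.9 0" --pt "0.3 0.9 0" --pt "0.3 0.9 0" --pt "0.3 0.9 0" --pt "0.3 0.9 0" --spin '[0,0,0,0,0]'

```text
clock: 35.32
ee_pos: [0.5391, 0.0293, 0.2183]
tcp_rot: [-90.0, -0.0, 68.0]
force: [0.9, -0.4, 0.9]
width: 0.0855
```

Run:
```python
from wt import *
im,d,P=cloud('top'); save('t20.png',im)
for z in (.022,.055,.086,.118,.157): 
  try: print(z,fit(P,371,245,48,z,.006))
  except Exception as e: print(z,e)
im,d,P=cloud('scene'); save('s20.png',cv2.resize(im[150:270,135:295],(800,600),interpolation=cv2.INTER_CUBIC))
for z in (.086,.118,.157):
  k=(abs(P[...,2]-z)<.005)&(np.hypot(P[...,0]-.46,P[...,1]+.197)<.06); print('scene',z,meas(P,k,-1,1))
```

```text
0.022 (array([ 425.5, -182.6]), array([88.3, 56.4]), 67.0, 22.3, 287)
0.055 (array([ 418.2, -177.1]), array([63.7, 12.7]), 67.1, 55.3, 112)
0.086 (array([ 434.4, -183.9]), array([61. , 30.8]), 65.8, 86.2, 178)
0.118 (array([ 469.7, -182.1]), array([67.1, 18.5]), -15.8, 118.0, 163)
0.157 (array([ 465.2, -196.2]), array([63.6, 20.5]), -21.8, 156.7, 226)
scene 0.086 (array([ 462.6, -199.5]), array([96.3, 59.9]), -21.5, 86.8, 185)
scene 0.118 (array([ 463.8, -199.7]), array([71.7, 42.4]), -21.5, 118.8, 175)
scene 0.157 (array([ 464.3, -200.1]), array([67.9, 19.3]), -22.2, 157.4, 97)
```

View pics/t20.png

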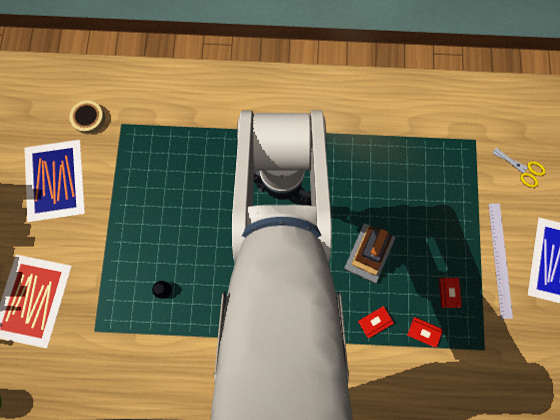

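View pics/s20.png

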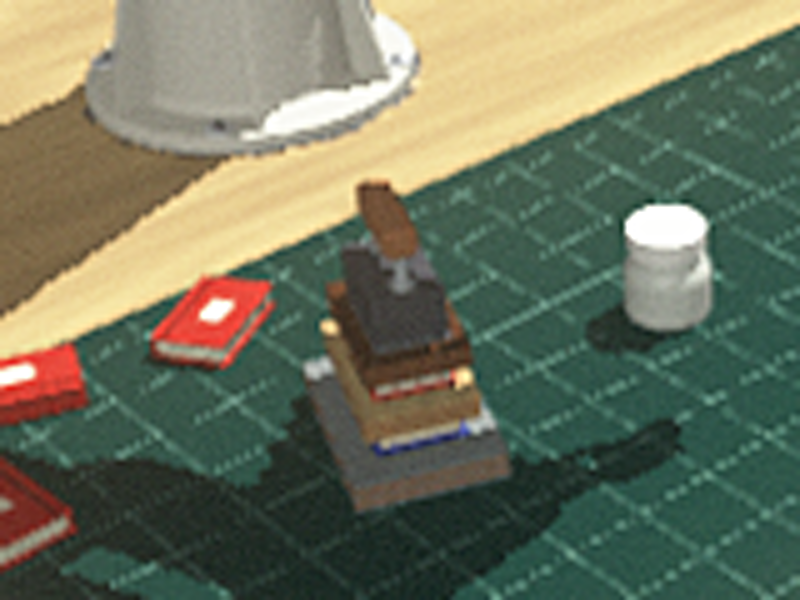

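The weight stands level (bar top 157 mm, expected 157), and the offsets between layers are about 2 mm or less. Hand in.

Call:
servo_tool --grip '[100,100,100]' --pt "0 0 0" --pt "0 0 0" --pt "0 0 0" --spin '[0,0,0]'

```text
clock: 35.67
ee_pos: [0.5384, 0.0273, 0.2178]
tcp_rot: [-90.0, 0.0, 68.0]
force: [0.9, 0.8, -1.0]
width: 0.0857
```

```bash
python3 -c "
from bench import manip
print(manip.finish_job(), manip.state()['clock'])"
```

```text
the job is handed in; nothing more can be done
the job is handed in; nothing more can be done
```

The stack is built on the grey base board in the order asked: blue book, pale board, red book, dark board, weight. I handed it in at about 36 s, and the hand-in reported no verdict. For the red book I took the farthest of the four look-alikes, 638 mm from the base.

**Last checks:**
- **Heights:** the dark board's top measured 86 mm, the weight block's top 118 mm and the bar's top 157 mm, all as expected.
- **Centring:** each piece measured within about 2–3 mm of the one beneath.
- **Alignment:** the long sides agreed to within about 1°.
- **Weight:** it was lowered at a few centimetres per second or less, with first contact at about 6 N.
- **Bystanders:** the arm touched none of them. In the last pictures the jar and ink bottle stood where they began. The arm hid the brush in the final picture, so I last saw it in place just before picking up the weight.

**What disagreed:**
- **Fingertip position:** the cameras showed the open fingertips about 25 mm above the reported TCP, while the description puts them ahead of it. I relied on the cameras, and the grasps bore that out.
- **Scene and top cameras:** their absolute positions differed by about 3–4 mm at the stack, so I judged centring from each camera's own relative offsets.
- **Final top view:** it gave no clean fit for the layers below the bar because the weight covered them. The lower layers were measured as each was placed, apart from the blue book's position, which came only from a rough scene-camera reading.

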